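# Isolate the turntable, load a serving tile, switch it back on

### The arm

A 6-joint arm with a two-finger parallel gripper is mounted at the origin on the work surface. World frame = base frame: x ahead of the robot, y to its left, z up, the work surface at z = 0. Lengths are in m, angles in rad, forces in N, time in s.
With the tool pointing down it reaches from about 0.35 to 0.775 m from the base axis. Payload 7.3 kg.
Tool frame: the origin (TCP) lies midway between the tips of the shut fingers; the grasp point (between the pads) lies 19 mm behind it; z points along the fingers, y is the direction in which the jaws open and shut (so a half turn about z gives the same grasp; the last joint's range is limited). The gripper opens to 92 mm and grips with 3 to 60 N. Pads are 19 mm wide; open, the fingers measure 130 mm over their backs; the gripper's body (75 mm by 190 mm) begins 47 mm behind the grasp point.
Start: joints at [-1.454, 0.342, 1.524, -0, 1.275, -0.146], TCP at [0.136, -0.507, 0.227] pointing down, gripper open.
Joint ranges: [-2.53, 2.53], [-0.77, 2.02], [0.04, 2.7], [-1, 4.14], [0.28, 2.66], [-3.11, 3.11]. Speed limits (rad/s): [2.57, 2.57, 3.14, 3.14, 3.14, 3.14].

### API

Orientations are given as [roll, pitch, yaw] about the fixed x, y, z axes, in that order (R = Rz(yaw) Ry(pitch) Rx(roll)).
In Python, from cell import robot gives the robot as it stands.
- The arm moves only by the shell command python3 -m crank 'ROWS' [FORCE]. ROWS is a JSON object of lists of equal length, an entry for each row: "claw": the opening, from 0 (shut) to 1 (fully open); "delta_pos": the shift along the tool's x, y, z in units of 25 mm (1.0 is 25 mm), a list of three; "roll": the turn about the tool's z in units of 6 degrees (1.0 is 6 degrees). In form: {"claw": [claw, ...], "delta_pos": [[dx, dy, dz], ...], "roll": [roll, ...]}. A call has exactly 8 rows; each row is the pose to reach, as a shift and turn from the pose commanded when the call began, along the tool's axes at that moment; what a row does not reach only later rows make up. A row lasts 1/12 s, in which the tool goes at most 41.7 mm and 7.16 degrees, less where a joint would pass 70% of its speed; a pose out of reach is approached as far as the arm can. A call with a gripper value outside its range is refused whole. The fingers move at their own pace and stop on an object; FORCE is the grip in N (left out, the last holds). Time passes only in rows, so rows that repeat a pose let the fingers close, or fill a call up. It gives the time, the measured TCP pose, the force and the opening at its end, in the units of the state.
- robot.observe(): the state, without advancing time (a new reading comes with each control period).
- robot.read_camera(name): name is "side" or "top" or "wrist"; returns a dict with "color" (420x560x3 uint8, blue, green, red), "fx", "fy", "cx", "cy" (pixels), "k1" (the pictures are not rectified: a ray, as slopes to the right and down, at radius r is drawn at 1 + k1 r^2 times it, then the intrinsics apply), "rvec" (rotation vector, rad) and "tvec" (3), from world to camera coordinates, as OpenCV has them; the wrist camera has in their place "hand_eye" (4x4, takes a point from camera to tool coordinates, whose origin is the TCP and whose axes are the flange's). Camera axes: x right, y down, z forward; pixel columns grow to the right and rows downward; lengths in m; the calibration is good to about 2 mm. A picture is of the moment at which its call begins: read the wrist's pose just before it. There is no depth.
- robot.hand_in(): hands the job in, once; it reports no verdict.
The state is a dict: "time": time; "qpos": joint angles; "qvel": joint speeds; "joint_efforts": joint torques, N m; "tool_pos": TCP position; "tool_rot": TCP orientation; "contact_force": force on the tool from outside, world axes, zero at the start; "torque": the same for the moment, N m; "opening": finger opening in m.
Only numpy, scipy, OpenCV 4.12 (cv2) and the standard library are available. Lean on these libraries where they do the work, as an engineer would, in place of code of your own. Each camera call takes 0.05 s, during which the arm holds its last target.

### The job

Pull the red knob on the sloped switch box out until it clicks, so that the turntable's drive is off, and leave it out while you lift only the top terracotta tile from the stack and lay it gently, flat and well centred, on the steel turntable (don't drop it). Then push the knob fully back in to switch the drive on again, and let go of everything. Leave the other tiles, the cup and the utensils where they are.

Things in the scene. Friction and masses are not known exactly. Their poses are not given: they have to be found in the camera images.
- knob (a joint): Travel of the red push-pull knob: 0 m fully in (as at the start), 0.024 m pulled out to its detent at the end of travel. An over-centre detent resists with about 6 N at first, fading to nothing half-way (12 mm), then draws the knob on to the other end; the same on the way back. It stays at either end; a yellow band on the stem shows when it is out.
- knob_grip (a point): Centre of the knob's round red head: 44 mm across, 30 mm long along its axis, on a 16 mm stem; moves with the knob. Its z axis is the pull direction, out of the panel, leaning 38 degrees from vertical towards the console's -x; y is level, along the panel's width. Fully in, the head's underside is 24 mm off the panel (collar round the stem 6 mm high). 60 mm free on either side (y).
- console: Green switch box fixed to the table, left or right, x -45 to +78 mm, 130 mm wide, 112 mm high, its sloped panel facing -x, a rain hood above. Origin on the table under the middle of the panel, whose surface there is 75 mm up. Fully in, the knob head's centre is at x -24, z 106 mm, under the hood: the gripper must come along the knob's axis from the front, not straight down.
- hood_edge (a point): Middle of the lower front edge of the rain hood, fixed to the console (console axes), 201 mm above the table, at console x = -19 mm. The hood is a clear level roof in a dark frame, 134 mm wide (y), 10 mm thick, reaching 94 mm back (+x) to two posts.
- turntable: Stainless turntable on a dark foot, standing still: platter 180 mm across, flat top 40 mm above the table, stiffly turning about its centre. Origin on the table under the platter's centre.
- tile_top_centre (a point): Centre of the top tile: terracotta slab 125 mm long (x), 52 mm wide (y), 15 mm thick (z), about 0.2 kg. At the start it lies flat on the stack, its top 65 mm above the table.
- tile_top: The same top tile, origin at the centre of its underside.
- tile_mid: Second tile of the stack, same size, loose, directly under the top one; origin at the centre of its underside. To stay.
- tile_low: Lowest tile, same size, on a fixed wooden trivet 150 x 80 mm, 20 mm high. To stay.
- cup: White ceramic espresso cup with a handle, 66 mm across, 62 mm high, standing; bystander. Origin: centre of its underside.
- scoop: Grey plastic scoop about 180 mm long, 64 mm wide, 34 mm high, lying; bystander. Origin on the table near its middle, x towards the open blade end.
- brush: Basting brush with wooden handle and orange silicone tip, 170 mm long, 14 mm high, lying; bystander. Origin on the table near its middle, x towards the tip.
- fork: Short two-tined stainless grill fork with black handle, 200 mm long, 12 mm high, lying; bystander. Origin on the table near its middle, x towards the tines.
There are look-alikes about, which are no part of the job. What is shaped like the tile_top but purple is not meant.

How it is judged:
On the way, in this order (a step that is already met when the one before it is completed fails the run):
1. the knob is pulled out to its detent (over 19 mm) (value of joint knob above 0.019 m), for 0.3 s.
2. with the knob out, the top tile is laid flat on the turntable, centred within 30 mm, and let go (horizontal distance between tile_top_centre and turntable below 0.03 m and z of tile_top_centre in the frame of turntable between 0.043 and 0.052 m and angle between tile_top_centre's own z axis and vertical below 0.08 rad and contact force between tile_top and turntable above 0.3 N and contact force between tile_top and the fingers below 0.1 N and linear speed of tile_top below 0.03 m/s and value of joint knob above 0.019 m), for 0.3 s.
At the end, for the whole second after the job is handed in: The knob is back in (within 4 mm of fully in) and at rest; the top tile lies flat (within 0.08 rad), released and at rest on the turntable, its centre within 30 mm of the platter's centre (horizontal distance between tile_top_centre and turntable below 0.03 m and z of tile_top_centre in the frame of turntable between 0.043 and 0.052 m and angle between tile_top_centre's own z axis and vertical below 0.08 rad and contact force between tile_top and turntable above 0.3 N and contact force between tile_top and the fingers below 0.1 N and linear speed of tile_top below 0.03 m/s and value of joint knob below 0.004 m and velocity of joint knob below 0.02 m/s); the robot touches nothing.
It fails at once if the top tile is dropped or thrown (moves faster than 0.6 m/s with no finger on it: a fall of about 20 mm) (linear speed of tile_top above 0.6 m/s and contact force between tile_top and the fingers below 0.1 N).
It fails at once if the second or lowest tile is moved by more than 30 mm (distance of any of tile_mid, tile_low from where it was at the start of the episode above 0.03 m).
It fails at once if the cup, scoop, brush or fork is moved by more than 30 mm (distance of any of cup, scoop, brush, fork from where it was at the start of the episode above 0.03 m).
It also fails if it takes over 64 s, if anything falls off the work surface, if the arm or the gripper's body presses on something with over 40 N, if the wrist force passes 120 N, or if a joint passes its speed limit or range.

## Working session

There is one attempt and no reset: what is moved stays moved. The work goes in short steps, Python scripts to look and compute and a shell command to move; the robot and the scene stay as the last step left them, time stands still between calls to the robot, and variables do not carry over. Pictures are saved under pics/ and viewed, and the job is handed in when it is done.

```bash
ls -la; mkdir -p pics; python3 - <<'E'
from cell import robot
import cv2,numpy as np
print(robot.observe())
for n in ["side","top","wrist"]:
    c=robot.read_camera(n); cv2.imwrite(f"pics/{n}0.png",c["color"])
    print(n,{k:np.round(v,4).tolist() for k,v in c.items() if k!="color"})
E
```

```text
total 12
drwxr-xr-x  3 agent agent 4096 Dec  7 16:36 .
drwxr-xr-x 23 root  root  4096 Dec  7 16:36 ..
drwxr-xr-x  2 agent agent 4096 Dec  7 16:36 pics
{'time': 0.0, 'qpos': array([-1.45400790e+00,  3.42715665e-01,  1.52503271e+00, -1.79898044e-05,
        1.27544248e+00, -1.46002808e-01]), 'qvel': array([ 0.00017575, -0.0014892 ,  0.00046348,  0.00131211, -0.00044924,
        0.00152909]), 'joint_efforts': array([ 5.59446198e-04, -4.31247389e+01, -2.44220996e+01,  7.17154378e-02,
        5.60637563e-02, -1.50032861e-04]), 'tool_pos': array([ 0.13634705, -0.50654088,  0.22604318]), 'tool_rot': array([-3.14000895e+00, -2.15494283e-04,  2.62796312e-01]), 'contact_force': array([0.34948228, 0.19738005, 0.69909257]), 'torque': array([-0.05047023,  0.01579429,  0.02342764]), 'opening': 0.09154996021918796}
side {'fx': 413.4929, 'fy': 413.4929, 'cx': 282.1456, 'cy': 209.7433, 'k1': -0.0102, 'rvec': [0.2492, -2.8467, 1.189], 'tvec': [0.5593, 0.1435, 0.9306]}
top {'fx': 443.9572, 'fy': 443.9572, 'cx': 278.4142, 'cy': 213.0463, 'k1': -0.0062, 'rvec': [2.0862, -2.1377, 0.1915], 'tvec': [0.0758, 0.5783, 1.1452]}
wrist {'fx': 369.2137, 'fy': 369.2137, 'cx': 274.9555, 'cy': 212.0014, 'k1': -0.088, 'hand_eye': [[-0.0, -0.9575, -0.2883, 0.0783], [1.0, 0.0004, -0.0014, 0.0002], [0.0014, -0.2883, 0.9575, -0.1584], [0.0, 0.0, 0.0, 1.0]]}
```

View pics/side0.png

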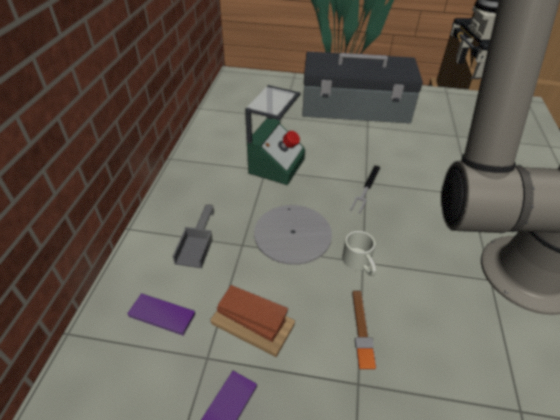

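View pics/top0.png

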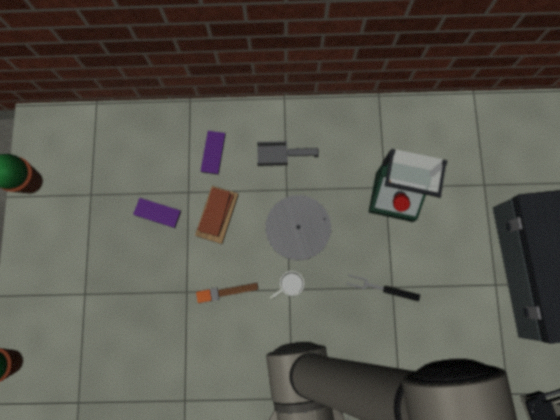

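View pics/wrist0.png

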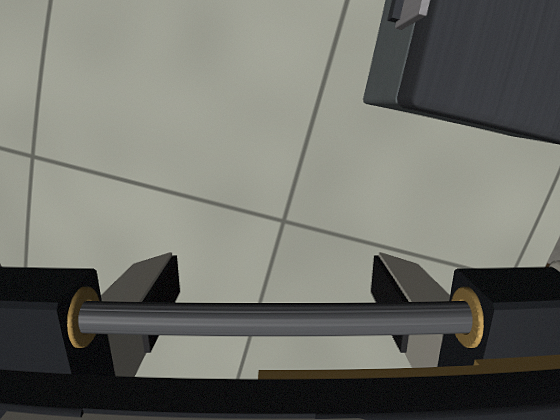

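The side view has the console and red knob at about (290,140), the turntable at (293,233) and the terracotta stack at (253,315). In the top view they are at (401,202), (298,227) and (216,214). The two purple slabs (top (157,212) and (213,152)) are the look-alikes. Next I'll measure.

```bash
cat > h.py <<'E'
import cv2,numpy as np
from cell import robot
def cam(n):
    s=robot.observe(); c=robot.read_camera(n)
    K=np.array([[c["fx"],0,c["cx"]],[0,c["fy"],c["cy"]],[0,0,1]])
    D=np.array([c["k1"],0,0,0,0.])
    if n=="wrist":
        T=np.eye(4);T[:3,:3]=rpy(s["tool_rot"]);T[:3,3]=s["tool_pos"]
        W=T@np.array(c["hand_eye"]); R=W[:3,:3].T; t=-R@W[:3,3]
    else:
        R=cv2.Rodrigues(np.array(c["rvec"],float))[0]; t=np.array(c["tvec"],float)
    return dict(img=c["color"],K=K,D=D,R=R,t=t)
def rpy(r):
    from scipy.spatial.transform import Rotation as Ro
    return Ro.from_euler("xyz",r).as_matrix()
def ray(c,px):
    u=cv2.undistortPoints(np.array(px,float).reshape(-1,1,2),c["K"],c["D"]).reshape(-1,2)
    d=np.c_[u,np.ones(len(u))]@c["R"]; return -c["R"].T@c["t"],d
def onz(c,px,z):
    o,d=ray(c,px); return o+d*((z-o[2])/d[:,2])[:,None]
def tri(c1,p1,c2,p2):
    o1,d1=ray(c1,p1);o2,d2=ray(c2,p2);d1=d1[0];d2=d2[0]
    a=np.linalg.lstsq(np.c_[d1,-d2],o2-o1,rcond=None)[0]
    A=o1+a[0]*d1;B=o2+a[1]*d2; return (A+B)/2,np.linalg.norm(A-B)
def proj(c,P):
    return cv2.projectPoints(np.array(P,float).reshape(-1,1,3),cv2.Rodrigues(c["R"])[0],c["t"],c["K"],c["D"])[0].reshape(-1,2)
def hsvmask(img,lo,hi):
    return cv2.inRange(cv2.cvtColor(img,cv2.COLOR_BGR2HSV),np.array(lo),np.array(hi))
def blobs(m,amin=60):
    cs=cv2.findContours(m,cv2.RETR_EXTERNAL,cv2.CHAIN_APPROX_NONE)[0]
    return sorted([c for c in cs if cv2.contourArea(c)>amin],key=cv2.contourArea,reverse=True)
E
python3 - <<'E'
from h import *
C={n:cam(n) for n in["side","top"]}
for n,c in C.items():
    big=cv2.resize(c["img"],None,fx=4,fy=4,interpolation=cv2.INTER_CUBIC)
    if n=="top":
        cv2.imwrite("pics/topcon.png",big[560:960,1400:1840]); cv2.imwrite("pics/toptile.png",big[640:1120,480:1400][:, :800])
    else:
        cv2.imwrite("pics/sidecon.png",big[320:760,920:1280]); cv2.imwrite("pics/sidetile.png",big[1100:1440,800:1240])
    for nm,lo,hi in[("red",(0,200,80),(5,255,255)),("red2",(175,180,80),(180,255,255)),("terra",(3,120,50),(12,255,200)),("green",(60,80,20),(90,255,255))]:
        for b in blobs(hsvmask(c["img"],lo,hi),40)[:8]:
            r=cv2.minAreaRect(b)
            if r[0][1]<110 and n=="top":continue
            print(n,nm,np.round(r[0],1),np.round(r[1],1),round(r[2],1))
# turntable
o,d=ray(C["top"],[[298,227]]); print("turntable approx",onz(C["top"],[[298,227]],.04),onz(C["side"],[[293,232]],.04))
E
```

```text
side red [290.8 139.2] [11.3 12. ] 45.0
side terra [252.5 310.7] [65.4 35.9] 28.6
side terra [22.6 40. ] [31.  77.5] 54.2
side terra [ 35.3 159.3] [21.9 80.6] 45.0
side terra [ 19.7 214.5] [22.2 87.6] 39.4
side terra [ 49.6 104.5] [23.1 73. ] 46.7
side terra [64.  52.4] [26.2 65.6] 50.2
side terra [ 29.9 314.4] [16.9 93.5] 33.7
side terra [14.8 92.1] [29.1 62.5] 49.8
side green [273.6 152.5] [55.3 58.3] 33.0
side green [378.5  23. ] [46. 27.] 90.0
side green [344.   20.5] [41. 26.] 90.0
side green [321.6  25. ] [50.4 16. ] 88.5
top red [401.5 202.5] [13. 13.] 90.0
top terra [215.3 212. ] [22.5 46.6] 19.0
top green [ 12.5 170.5] [33. 25.] 90.0
top green [385.2 199.8] [61.9 36.5] 60.4
top green [  2.  365.5] [19.  4.] 90.0
turntable approx [[0.54316251 0.00934199 0.04      ]] [[0.54110357 0.00953296 0.04      ]]
```

```bash
cat > n.py <<'E'
E
python3 - <<'E'
from h import *
t=cv2.imread("pics/topcon.png");s=cv2.imread("pics/sidecon.png");print(t.shape,s.shape)
h=440;o=np.zeros((h,800,3),np.uint8);o[:400,:440]=t[:400,:440];o[:440,440:800]=s
cv2.imwrite("pics/con.png",o)
t=cv2.imread("pics/toptile.png");s=cv2.imread("pics/sidetile.png");print(t.shape,s.shape)
o=np.zeros((480,800,3),np.uint8);o[:480,:360]=t[:,230:590];o[:s.shape[0],360:800]=s[:,:440];cv2.imwrite("pics/til.png",o)
E
```

```text
(400, 440, 3) (440, 360, 3)
(480, 800, 3) (340, 440, 3)
```

View pics/con.png

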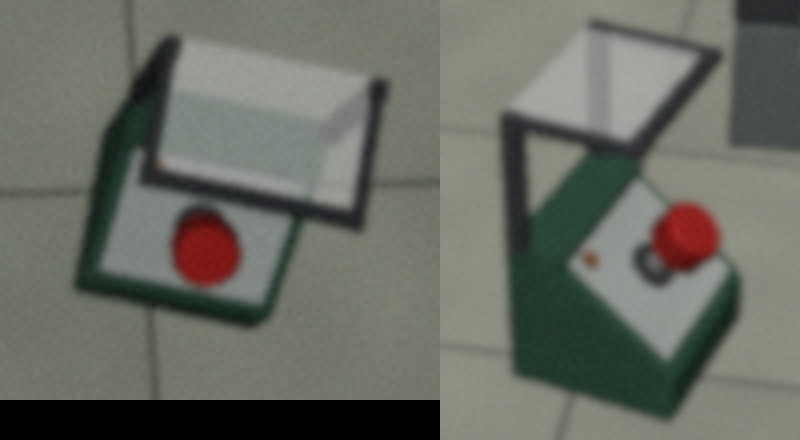

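View pics/til.png

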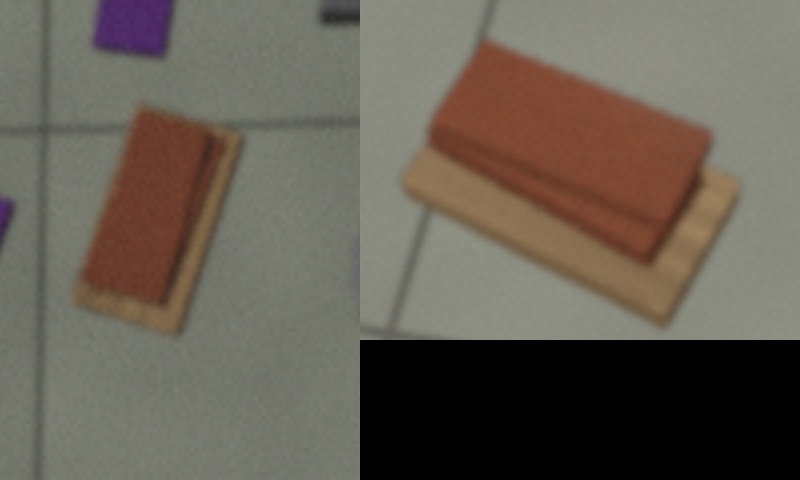

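The top crop puts the knob at (205,247), i.e. full-image (401,202). The panel faces image-down, towards the robot, and the hood's front edge runs from (142,183) to (362,228). In the tile crop, the top terracotta tile lies on a slightly offset second tile.

```bash
python3 - <<'E'
from h import *
t=cam("top");s=cam("side")
np.set_printoptions(precision=4,suppress=True)
f=lambda x,y:(350+x/4,140+y/4)
g=lambda x,y:(230+(x-440)/4,80+y/4)
# hood front edge in top
A=onz(t,[f(142,183),f(362,228)],.206); print("hood front ends top",A,np.linalg.norm(A[0]-A[1]))
A2=onz(s,[g(503,115),g(635,150)],.206);print("side",A2)
v=A[1]-A[0]; print("y dir angle", np.arctan2(v[1],v[0]))
k=tri(t,[401.5,202.5],s,[290.8,139.2]);print("knob tri",k,np.hypot(*k[0][:2]))
# base corners console
print("green front base top view",onz(t,[f(75,290),f(258,328)],.0))
# tile top corners
q=lambda x,y:(120+(230+x)/4,160+y/4)
w=lambda x,y:(200+(x-360)/4,275+y/4)
T=onz(t,[q(138,108),q(212,130),q(164,306),q(80,285)],.065);print("tile top",T,T.mean(0))
S=onz(s,[w(484,40),w(712,132),w(662,222),w(430,130)],.065);print("tile side",S,S.mean(0))
for P in (T,S): print([round(np.linalg.norm(P[i]-P[(i+1)%4]),4) for i in range(4)])
# turntable ellipse
for n,c,box in(("top",t,(255,185,345,270)),("side",s,(245,200,340,265))):
    x0,y0,x1,y1=box;im=c["img"][y0:y1,x0:x1]; hs=cv2.cvtColor(im,cv2.COLOR_BGR2HSV)
    m=cv2.inRange(hs,np.array((0,0,60)),np.array((180,22,160)))
    m=cv2.morphologyEx(m,cv2.MORPH_OPEN,np.ones((5,5)))
    b=blobs(m)[0]; e=cv2.fitEllipse(cv2.convexHull(b)); print(n,e,onz(c,[(e[0][0]+x0,e[0][1]+y0)],.04))
    cv2.imwrite(f"pics/m_{n}.png",cv2.resize(m,None,fx=4,fy=4))
E
```

```text
hood front ends top [[ 0.6102 -0.1973  0.206 ]
 [ 0.5792 -0.3253  0.206 ]] 0.13173574438845315
side [[ 0.6995 -0.2231  0.206 ]
 [ 0.6132 -0.2001  0.206 ]]
y dir angle -1.8082187447090998
knob tri (array([ 0.5898, -0.2593,  0.1057]), np.float64(0.00032647654907349015)) 0.6442572730990787
green front base top view [[ 0.5862 -0.1934  0.    ]
 [ 0.5556 -0.3201  0.    ]]
tile top [[0.6556 0.2412 0.065 ]
 [0.6388 0.1907 0.065 ]
 [0.5188 0.223  0.065 ]
 [0.5344 0.2794 0.065 ]] [0.5869 0.2336 0.065 ]
tile side [[0.6383 0.1939 0.065 ]
 [0.5194 0.2253 0.065 ]
 [0.5344 0.2755 0.065 ]
 [0.6504 0.2479 0.065 ]] [0.5856 0.2357 0.065 ]
[np.float64(0.0533), np.float64(0.1243), np.float64(0.0585), np.float64(0.1271)]
[np.float64(0.1229), np.float64(0.0523), np.float64(0.1192), np.float64(0.0553)]
top ((42.75413131713867, 42.2237434387207), (67.3187026977539, 68.57307434082031), 72.72138977050781) [[0.5426 0.01   0.04  ]]
side ((46.6786003112793, 34.522926330566406), (63.37041091918945, 85.53522491455078), 94.41755676269531) [[0.5429 0.0178 0.04  ]]
```

The knob axis leans 38° but the moves only offer a shift and a roll, so I'll check what the tool's orientation does at the reach limit. I'll do that high up in free air, clear of everything.

```bash
python3 - <<'E'
from h import *
t=cam("top"); print(onz(t,[[280,100],[500,200],[530,340],[560,200]],0), onz(t,[[500,200],[530,340]],.2))
E
python3 -m crank '{"claw":[1,1,1,1,1,1,1,1],"delta_pos":[[0,8,-8],[0,8,-8],[0,8,-8],[0,8,-8],[0,8,-8],[0,8,-8],[0,8,-8],[0,8,-8]],"roll":[0,0,0,0,0,0,0,0]}'
```

```text
[[ 0.93585926  0.04983951  0.        ]
 [ 0.61262934 -0.56687446  0.        ]
 [ 0.2283865  -0.60128293  0.        ]
 [ 0.60817103 -0.73593328  0.        ]] [[ 0.56954779 -0.46761473  0.2       ]
 [ 0.24744055 -0.49645903  0.2       ]]
time: 1.07
tool_pos: [0.1862, -0.6939, 0.4192]
tool_rot: [3.138, 0.0, 0.263]
contact_force: [-0.2, -1.0, 0.5]
opening: 0.0918
```

```bash
python3 -m crank '{"claw":[1,1,1,1,1,1,1,1],"delta_pos":[[0,6,0],[0,6,0],[0,6,0],[0,6,0],[0,6,0],[0,6,0],[0,6,0],[0,6,0]],"roll":[0,0,0,0,0,0,0,0]}'; python3 -c "
from cell import robot;print(robot.observe())"
```

```text
time: 1.73
tool_pos: [0.2003, -0.746, 0.3644]
tool_rot: [3.107, 0.0, 0.263]
contact_force: [-0.4, 0.3, 0.1]
opening: 0.0918
{'time': 1.7333, 'qpos': array([-1.40893844,  0.95765848,  0.03604396,  0.00370555,  2.11311928,
       -0.09896986]), 'qvel': array([ 0.00017281,  0.01720519, -0.00111875,  0.00068279, -0.01578569,
       -0.00041815]), 'joint_efforts': array([ 7.41645035e-04, -6.93083310e+01, -2.60058349e+01,  7.83004914e-02,
       -1.23772784e-01,  2.66873227e-03]), 'tool_pos': array([ 0.20025039, -0.74602508,  0.36443567]), 'tool_rot': array([3.10668196e+00, 3.45022754e-04, 2.62789438e-01]), 'contact_force': array([-0.4051227 ,  0.27548866,  0.05918293]), 'torque': array([ 0.04763013,  0.00441348, -0.00419536]), 'opening': 0.0917500461416453}
```

```bash
python3 -m crank '{"claw":[1,1,1,1,1,1,1,1],"delta_pos":[[0,-4,0],[0,-4,0],[0,-4,0],[0,-4,0],[0,-4,0],[0,-4,0],[0,-4,0],[0,-4,0]],"roll":[0,0,0,0,0,0,0,0]}'; python3 -c "
from cell import robot;print(robot.observe()['qpos'])"
```

```text
time: 2.4
tool_pos: [0.1746, -0.6515, 0.3615]
tool_rot: [3.104, 0.001, 0.263]
contact_force: [0.0, -0.5, -0.2]
opening: 0.0917
[-1.42425704  0.57945664  0.78345996  0.00376299  1.74144435 -0.11551979]
```

```bash
python3 - <<'E'
import numpy as np
D=[(.342716,1.525033,1.275442,.136347,-.506541,.226043),(.579457,.78346,1.741444,.1746,-.6515,.3615),(.957658,.036044,2.113119,.200250,-.746025,.364436)]
A=[];b=[]
for j2,j3,j5,x,y,z in D:
    s=j2+j3+j5;r=np.hypot(x,y)
    A.append([1,0,np.sin(j2),np.sin(j2+j3),np.sin(s)]);b.append(r)
    A.append([0,1,np.cos(j2),np.cos(j2+j3),np.cos(s)]);b.append(z)
A=np.array(A);b=np.array(b)
x,res,rk,sv=np.linalg.lstsq(A,b,rcond=None);print(x,rk,sv,A@x-b)
# with a=0
x,res,rk,sv=np.linalg.lstsq(A[:,1:],b,rcond=None);print(x,rk,sv,A[:,1:]@x-b)
E
```

```text
[-0.04789549  0.49187027  0.55568693  0.40477396  0.6728523 ] 5 [3.01312218 2.34367102 0.62591392 0.19074458 0.01221307] [ 0.00025313 -0.00209291  0.00299645  0.00650034 -0.00324958 -0.00440742]
[0.90128965 0.50515899 0.37544994 1.0382914 ] 4 [2.91825007 1.77566208 0.57495399 0.01638966] [ 0.0025442   0.00287876  0.00813443  0.00240206 -0.00854886 -0.00528082]
```

```bash
python3 - <<'E'
import numpy as np
D=[(-1.454008,.342716,1.525033,1.275442,.136347,-.506541,.226043),(-1.424257,.579457,.78346,1.741444,.1746,-.6515,.3615),(-1.408938,.957658,.036044,2.113119,.200250,-.746025,.364436)]
A=[];b=[]
for j1,j2,j3,j5,x,y,z in D:
    s=j2+j3+j5;r=x*np.cos(j1)+y*np.sin(j1);print("lat",-x*np.sin(j1)+y*np.cos(j1),r)
    A.append([0,np.sin(j2),np.sin(j2+j3),np.sin(s)]);b.append(r)
    A.append([1,np.cos(j2),np.cos(j2+j3),np.cos(s)]);b.append(z)
A=np.array(A);b=np.array(b)
x,res,rk,sv=np.linalg.lstsq(A,b,rcond=None);print(x,sv,A@x-b)
for L3 in (.25,.3,.35,.4,.45):
    y=np.linalg.lstsq(A[:,:3],b-A[:,3]*L3,rcond=None)[0];print(L3,y,A[:,:3]@y+A[:,3]*L3-b)
E
```

```text
lat 0.07639451675755353 0.5189780023270543
lat 0.07759963855860012 0.6700117208643254
lat 0.07740882534075155 0.7685448828040982
[0.97843658 0.49983318 0.3719584  1.110756  ] [2.91825007 1.77566208 0.57495399 0.01638966] [ 0.0028925   0.00356673  0.00897792  0.00195758 -0.00942291 -0.00552431]
0.25 [0.09315537 0.53074485 0.37615148] [ 0.0186656   0.00692751 -0.00203295  0.00356689 -0.01055179 -0.0104944 ]
0.3 [0.14458    0.52894923 0.37590791] [ 0.01774937  0.00673229 -0.00139334  0.00347341 -0.01048621 -0.01020569]
0.35 [0.19600463 0.52715362 0.37566434] [ 0.01683313  0.00653707 -0.00075374  0.00337992 -0.01042064 -0.00991699]
0.4 [0.24742926 0.52535801 0.37542077] [ 0.0159169   0.00634184 -0.00011413  0.00328644 -0.01035506 -0.00962828]
0.45 [0.2988539 0.5235624 0.3751772] [ 0.01500066  0.00614662  0.00052547  0.00319296 -0.01028949 -0.00933958]
```

Out-of-reach targets tilt the tool slightly, and the tilt carries over because the commanded pose becomes the reached one. So the lean needed for the knob can be built up at the wrist's joint limit, high up, with the arm plane along the console's x. I'm moving there now.

```bash
python3 -m crank '{"claw":[1,1,1,1,1,1,1,1],"delta_pos":[[5.4,-11,-5],[5.4,-11,-5],[5.4,-11,-5],[5.4,-11,-5],[5.4,-11,-5],[5.4,-11,-5],[5.4,-11,-5],[5.4,-11,-5]],"roll":[4.75,4.75,4.75,4.75,4.75,4.75,4.75,4.75]}'; python3 -c "
from cell import robot;print(robot.observe()['qpos'])"
```

```text
time: 3.07
tool_pos: [0.2331, -0.3452, 0.4776]
tool_rot: [3.111, -0.017, -0.235]
contact_force: [1.4, 0.4, 0.9]
opening: 0.0914
[-1.15767641  0.04350691  1.22968969 -0.00478072  1.83333675  0.6465999 ]
```

```bash
python3 -m crank '{"claw":[1,1,1,1,1,1,1,1],"delta_pos":[[-0.3,-11.2,-6.8],[-0.3,-11.2,-6.8],[-0.3,-11.2,-6.8],[-0.3,-11.2,-6.8],[-0.3,-11.2,-6.8],[-0.3,-11.2,-6.8],[-0.3,-11.2,-6.8],[-0.3,-11.2,-6.8]],"roll":[0,0,0,0,0,0,0,0]}'; python3 -c "
from cell import robot;print(robot.observe()['qpos'])"
```

```text
time: 3.73
tool_pos: [0.2895, -0.0646, 0.6402]
tool_rot: [3.113, -0.02, -0.234]
contact_force: [1.6, -1.1, 0.0]
opening: 0.0919
[-0.4537393  -0.05064028  0.85561985 -0.03238985  2.31027333  1.3295872 ]
```

```bash
python3 -m crank '{"claw":[1,1,1,1,1,1,1,1],"delta_pos":[[0,-2.6,-4],[0,-2.6,-4],[0,-2.6,-4],[0,-2.6,-5],[0,-2.6,-6],[0,-2.6,-7],[0,-2.6,-8],[0,-2.6,-8]],"roll":[0,0,0,0,0,0,0,0]}'; python3 -c "
from cell import robot;print(robot.observe()['qpos'])"
```

```text
time: 4.4
tool_pos: [0.3994, -0.0066, 0.7129]
tool_rot: [3.107, -0.09, -0.233]
contact_force: [0.1, -0.8, 0.2]
opening: 0.0919
[-0.17725464  0.35838561  0.0360303  -0.08449152  2.65764578  1.55107216]
```

```bash
python3 -m crank '{"claw":[1,1,1,1,1,1,1,1],"delta_pos":[[-2,0,-2],[-4,0,-4],[-6,0,-6],[-8,0,-8],[-8,0,-8],[-8,0,-8],[-8,0,-8],[-8,0,-8]],"roll":[0,0,0,0,0,0,0,0]}'; python3 -c "
from cell import robot;print(robot.observe()['qpos'])"
```

```text
time: 5.07
tool_pos: [0.3605, 0.0372, 0.7398]
tool_rot: [3.104, -0.166, -0.229]
contact_force: [0.3, -0.3, 0.7]
opening: 0.0916
[-0.05048789  0.28795837  0.03608135 -0.14274633  2.65694355  1.62078077]
```

```bash
python3 -m crank '{"claw":[1,1,1,1,1,1,1,1],"delta_pos":[[-12,3,-5],[-12,3,-5],[-12,3,-5],[-12,3,-5],[-12,3,-5],[-12,3,-5],[-12,3,-5],[-12,3,-5]],"roll":[0,0,0,0,0,0,0,0]}'; python3 -c "
from cell import robot;print(robot.observe()['qpos'])"
```

```text
time: 5.73
tool_pos: [0.0834, 0.0495, 0.751]
tool_rot: [3.098, -0.198, -0.236]
contact_force: [-0.7, -0.5, 0.2]
opening: 0.0922
[ 0.04068731 -0.25209255  0.54846827 -0.20639969  2.65761801  1.65989589]
```

```bash
python3 -m crank '{"claw":[1,1,1,1,1,1,1,1],"delta_pos":[[0,2,-12],[0,2,-12],[0,2,-12],[0,2,-12],[0,2,-12],[0,2,-12],[0,2,-12],[0,2,-12]],"roll":[0,0,0,0,0,0,0,0]}'; python3 -c "
from cell import robot;print(robot.observe()['qpos'])"
```

```text
time: 6.4
tool_pos: [0.0927, 0.0478, 0.7569]
tool_rot: [3.091, -0.213, -0.228]
contact_force: [0.1, 0.0, -0.5]
opening: 0.0921
[ 0.06797922 -0.22824705  0.51179836 -0.23882797  2.6570281   1.64972496]
```

Tilting is slow, but it works best with the arm straight. The lean about the jaw axis doesn't disturb the grip, and about 0.45 rad is enough for hood clearance. I'll move back out to the straight-arm pose and continue.

```bash
python3 -m crank '{"claw":[1,1,1,1,1,1,1,1],"delta_pos":[[8,0,0],[8,0,0],[8,0,0],[8,0,0],[8,0,0],[5,0,-3],[2,0,-6],[-1,0,-8]],"roll":[0,0,0,0,0,0,0,0]}'; python3 -c "
from cell import robot;print(robot.observe()['qpos'])"
python3 -m crank '{"claw":[1,1,1,1,1,1,1,1],"delta_pos":[[-12,0,-12],[-12,0,-12],[-12,0,-12],[-12,0,-12],[-12,0,-12],[-12,0,-12],[-12,0,-12],[-12,0,-12]],"roll":[0,0,0,0,0,0,0,0]}'; python3 -c "
from cell import robot;print(robot.observe()['qpos'])"
```

```text
time: 7.07
tool_pos: [0.1919, 0.0258, 0.7736]
tool_rot: [3.089, -0.224, -0.228]
contact_force: [-0.7, 0.9, 1.3]
opening: 0.0919
[-0.14946055 -0.05085454  0.31090909 -0.15110765  2.6574279   1.51321929]
time: 7.73
tool_pos: [0.0481, 0.06, 0.7478]
tool_rot: [3.107, -0.244, -0.224]
contact_force: [0.3, -0.6, 0.1]
opening: 0.092
[ 0.84607145 -0.24235205  0.58433652 -0.5125327   2.65732317  2.17333689]
```

```bash
cat > fk.py <<'E'
import numpy as np
from scipy.spatial.transform import Rotation as R
from scipy.optimize import least_squares
D=[([-1.454008,.342716,1.525033,0,1.275442,-.146003],[.136347,-.506541,.226043],[-3.14,0,.2628]),
([-1.408938,.957658,.036044,.003706,2.113119,-.09897],[.20025,-.746025,.364436],[3.107,0,.2628]),
([-1.42425704,0.57945664,0.78345996,0.00376299,1.74144435,-0.11551979],[.1746,-.6515,.3615],[3.104,.001,.263]),
([-1.15767641,0.04350691,1.22968969,-0.00478072,1.83333675,0.6465999],[0.2331,-0.3452,0.4776],[3.111,-0.017,-0.235]),
([-0.4537393,-0.05064028,0.85561985,-0.03238985,2.31027333,1.3295872],[0.2895,-0.0646,0.6402],[3.113,-0.02,-0.234]),
([-0.17725464,0.35838561,0.0360303,-0.08449152,2.65764578,1.55107216],[0.3994,-0.0066,0.7129],[3.107,-0.09,-0.233]),
([-0.05048789,0.28795837,0.03608135,-0.14274633,2.65694355,1.62078077],[0.3605,0.0372,0.7398],[3.104,-0.166,-0.229]),
([0.04068731,-0.25209255,0.54846827,-0.20639969,2.65761801,1.65989589],[0.0834,0.0495,0.751],[3.098,-0.198,-0.236]),
([0.06797922,-0.22824705,0.51179836,-0.23882797,2.6570281,1.64972496],[0.0927,0.0478,0.7569],[3.091,-0.213,-0.228]),
([-0.14946055,-0.05085454,0.31090909,-0.15110765,2.6574279,1.51321929],[0.1919,0.0258,0.7736],[3.089,-0.224,-0.228]),
([0.84607145,-0.24235205,0.58433652,-0.5125327,2.65732317,2.17333689],[0.0481,0.06,0.7478],[3.107,-0.244,-0.224])]
def fk(p,q):
    d,a,s,L1,L2,e,L3=p[:7]
    R1=R.from_euler("z",q[0]);R2=R1*R.from_euler("y",q[1]);R3=R2*R.from_euler("y",q[2]);R4=R3*R.from_euler("z",q[3]);R5=R4*R.from_euler("y",q[4]);R6=R5*R.from_euler("z",q[5]+0)
    P=np.array([0,0,d])+R1.apply([a,s,0])+R2.apply([0,0,L1])+R3.apply([e,0,L2])+R5.apply([p[7],0,L3])
    return P,R6
def res(p):
    return np.concatenate([fk(p,q)[0]-t for q,t,_ in D])
def fit():
    return least_squares(res,[.2,0,.077,.52,.375,0,.35,0])
P=None
if __name__=="__main__":
    f=fit();print(np.round(f.x,4),np.abs(f.fun).max())
    for q,t,o in D[:7:2]: print(fk(f.x,q)[1].as_euler("xyz"),o, R.from_euler("xyz",o).as_matrix().T@fk(f.x,q)[1].as_matrix())
E
python3 fk.py
```

```text
[0.223  0.     0.0764 0.5062 0.3796 0.0465 0.3181 0.    ] 4.410809052002307e-05
[ 3.14136012e+00 -1.58134076e-03  1.83358784e+00] [-3.14, 0, 0.2628] [[ 8.48933563e-06  9.99999973e-01  2.32548774e-04]
 [-1.00000000e+00  8.48670462e-06  1.13148026e-05]
 [ 1.13128288e-05 -2.32548870e-04  9.99999973e-01]]
[-3.14095905  0.0374093   1.83357533] [3.104, 0.001, 0.263] [[ 2.58239142e-04  9.99999903e-01  3.57435110e-04]
 [-9.99999950e-01  2.58304744e-04 -1.83500973e-04]
 [-1.83593283e-04 -3.57387704e-04  9.99999919e-01]]
[3.12133719 0.02902344 1.3358284 ] [3.113, -0.02, -0.234] [[ 3.86975942e-04  9.99999897e-01  2.35795564e-04]
 [-9.99999826e-01  3.86871120e-04  4.44429876e-04]
 [ 4.44338608e-04 -2.35967507e-04  9.99999873e-01]]
[2.97587651 0.03711464 1.33554834] [3.104, -0.166, -0.229] [[ 2.64491087e-05  9.99999920e-01 -4.00317745e-04]
 [-9.99999999e-01  2.64667092e-05  4.39609504e-05]
 [ 4.39715419e-05  4.00316582e-04  9.99999919e-01]]
```

```bash
cat > sim.py <<'E'
from fk import *
PP=fit().x
RZ=R.from_euler("z",np.pi/2)
lo=np.array([-2.53,-.77,.036,-1,.28,-3.11]);hi=np.array([2.53,2.02,2.7,4.14,2.657,3.11])
def tool(q):
    p,r=fk(PP,q);return p,r*RZ
def ik(q,p,r,w):
    f=lambda x:(lambda a:np.r_[a[0]-p,w*(r.inv()*a[1]).as_rotvec()])(tool(x))
    x0=np.clip(q,lo+1e-6,hi-1e-6)
    return least_squares(f,x0,bounds=(lo,hi)).x
def call(q,rows,w,scheme,roll=None):
    p0,r0=tool(q);p=p0.copy()
    for i,d in enumerate(rows):
        goal=p0+r0.apply(np.array(d)*.025)
        base=p if scheme=="A" else tool(q)[0]
        st=goal-base;n=np.linalg.norm(st)
        p=base+st*min(1,.0417/max(n,1e-9))
        rr=r0*R.from_euler("z",np.deg2rad(6*(roll[i] if roll else 0)))
        q=ik(q,p,rr,w)
    return q
def tilt(q):
    z=tool(q)[1].apply([0,0,1]);c,s=np.cos(-.237),np.sin(-.237)
    return np.round([z[0]*c+z[1]*s,-z[0]*s+z[1]*c],3)
E
python3 - <<'E'
from sim import *
tests=[(5,6,[[-2,0,-2],[-4,0,-4],[-6,0,-6]]+[[-8,0,-8]]*5),(6,7,[[-12,3,-5]]*8),(8,9,[[8,0,0]]*5+[[5,0,-3],[2,0,-6],[-1,0,-8]]),(9,10,[[-12,0,-12]]*8)]
for a,b,rows in tests:
    print("actual",np.round(D[b][0],3),tilt(D[b][0]))
    for w in(.2,.5,1.,1.4):
        for s in "AB":
            q=call(np.array(D[a][0]),rows,w,s);print(w,s,np.round(q,3),tilt(q),np.round(tool(q)[0],3))
E
```

```text
actual [-0.05   0.288  0.036 -0.143  2.657  1.621] [ 0.165 -0.036]
0.2 A [ 0.13   0.008  0.036 -0.375  2.657  1.557] [ 0.429 -0.018] [0.188 0.047 0.819]
0.2 B [-0.036 -0.006  0.206 -0.186  2.657  1.588] [ 0.284 -0.03 ] [0.206 0.042 0.787]
0.5 A [-0.045 -0.041  0.33  -0.147  2.657  1.622] [ 0.199 -0.031] [0.195 0.046 0.768]
0.5 B [-0.106 -0.016  0.378 -0.105  2.657  1.602] [ 0.125 -0.033] [0.213 0.038 0.752]
1.0 A [-0.073 -0.047  0.414 -0.112  2.657  1.629] [ 0.121 -0.033] [0.196 0.046 0.751]
1.0 B [-0.114 -0.016  0.404 -0.098  2.657  1.602] [ 0.099 -0.034] [0.214 0.038 0.746]
1.4 A [-0.077 -0.048  0.43  -0.107  2.657  1.63 ] [ 0.106 -0.033] [0.196 0.046 0.747]
1.4 B [-0.115 -0.016  0.409 -0.097  2.657  1.602] [ 0.095 -0.034] [0.214 0.038 0.745]
actual [ 0.041 -0.252  0.548 -0.206  2.658  1.66 ] [ 0.196 -0.043]
0.2 A [ 0.387 -0.272  0.415 -0.419  2.657  1.776] [0.35  0.018] [0.048 0.037 0.782]
0.2 B [ 0.361 -0.245  0.444 -0.424  2.657  1.756] [ 0.308 -0.023] [0.064 0.041 0.774]
0.5 A [ 0.264 -0.286  0.564 -0.313  2.657  1.774] [ 0.23  -0.038] [0.054 0.047 0.751]
0.5 B [ 0.062 -0.261  
[... 1267 characters left out ...]
02 -1.000e+00  2.657e+00  3.110e+00] [0.023 0.446] [-0.057  0.126  0.822]
0.2 B [-0.079 -0.382  0.45  -0.123  2.657  1.592] [0.406 0.006] [0.016 0.057 0.777]
0.5 A [-0.075 -0.419  0.508 -0.172  2.657  1.553] [ 0.387 -0.017] [-0.002  0.051  0.766]
0.5 B [ 0.849 -0.248  0.591 -0.498  2.657  2.191] [ 0.238 -0.026] [0.045 0.06  0.747]
1.0 A [-0.014 -0.406  0.624 -0.216  2.657  1.584] [ 0.269 -0.041] [0.009 0.045 0.742]
1.0 B [ 0.836 -0.25   0.613 -0.493  2.657  2.189] [ 0.227 -0.045] [0.046 0.06  0.742]
1.4 A [ 1.000e-03 -4.030e-01  6.450e-01 -2.220e-01  2.657e+00  1.595e+00] [ 0.246 -0.046] [0.01  0.044 0.738]
1.4 B [ 0.834 -0.25   0.617 -0.492  2.657  2.188] [ 0.225 -0.048] [0.046 0.06  0.741]
```

```bash
cat > beam.py <<'E'
from sim import *
import itertools,sys,time
from multiprocessing import Pool
dirs=[]
for a in itertools.product([-1,0,1],[-1,0,1],[-1,0,1]):
    n=np.linalg.norm(a)
    if n>0: dirs.append(np.array(a)/n*13.3)
def exp(args):
    q,h=args;out=[]
    for d in dirs:
        q2=call(q,[d]*8,.5,"B"); out.append((q2,h+[np.round(d,1).tolist()]))
    return out
def score(q):
    t=tilt(q);return t[0]-.7*abs(t[1])
if __name__=="__main__":
    B=[(np.array(D[-1][0]),[])]
    with Pool() as pl:
        for dep in range(7):
            t0=time.time();c=[o for r in pl.map(exp,B) for o in r]
            # keep diverse by position cell
            c.sort(key=lambda x:-score(x[0]));seen={};B=[]
            for q,h in c:
                k=tuple(np.round(tool(q)[0]/.12).astype(int))
                if seen.get(k,0)<1: seen[k]=1;B.append((q,h))
                if len(B)>=32:break
            print(dep,time.time()-t0);
            for q,h in B[:2]: print(tilt(q),np.round(tool(q)[0],3),np.round(q,2),h[-1:] if dep<4 else h,flush=True)
E
nproc; OMP_NUM_THREADS=1 timeout 560 python3 beam.py
```

```text
4
0 6.415398359298706
[ 0.306 -0.021] [-0.033 -0.118  0.669] [ 1.13 -0.64  0.98 -0.71  2.66  2.27] [[0.0, 13.3, 0.0]]
[ 0.299 -0.039] [-0.002 -0.008  0.743] [ 0.66 -0.4   0.65 -0.59  2.66  1.9 ] [[0.0, 9.4, -9.4]]
1 32.2165093421936
[ 0.395 -0.009] [-0.008 -0.151  0.706] [ 1.19 -0.61  0.83 -1.    2.66  2.03] [[7.7, 7.7, -7.7]]
[0.394 0.01 ] [ 0.024 -0.206  0.64 ] [ 1.45 -0.77  1.09 -1.    2.66  2.31] [[9.4, 9.4, 0.0]]
2 46.35095429420471
[0.452 0.002] [-0.045 -0.119  0.759] [ 0.82 -0.51  0.54 -1.    2.66  1.62] [[0.0, 0.0, -13.3]]
[ 0.451 -0.005] [-0.119 -0.194  0.68 ] [ 0.81 -0.77  0.8  -1.    2.66  1.61] [[-7.7, 7.7, -7.7]]
3 40.40929818153381
[0.506 0.019] [0.067 0.274 0.716] [-1.04 -0.71  0.63  0.94  2.66  1.7 ] [[-7.7, -7.7, -7.7]]
[ 0.506 -0.021] [-0.162 -0.171  0.697] [ 0.61 -0.76  0.68 -1.    2.66  1.39] [[-7.7, 7.7, -7.7]]
4 42.53871941566467
[0.533 0.003] [ 0.093 -0.064  0.626] [ 1.9  -0.6   1.32 -0.92  2.54  2.95] [[0.0, 13.3, 0.0], [9.4, 9.4, 0.0], [0.0, 0.0, -13.3], [-7.7, 7.7, -7.7], [7.7, -7.7, 7.7]]
[ 0.53  -0.005] [0.094 0.219 0.769] [-1.02 -0.54  0.43  0.92  2.66  1
[... 218 characters left out ...]
 9.4, 0.0], [0.0, 0.0, -13.3], [-7.7, 7.7, -7.7], [0.0, -9.4, -9.4], [0.0, -13.3, 0.0]]
[0.571 0.008] [0.11  0.003 0.847] [ 0.72 -0.1   0.06 -1.    2.56  1.5 ] [[-7.7, 7.7, -7.7], [9.4, -9.4, 0.0], [7.7, -7.7, -7.7], [-7.7, -7.7, -7.7], [7.7, 7.7, -7.7], [9.4, 9.4, 0.0]]
6 36.34716248512268
[0.609 0.   ] [0.458 0.05  0.813] [-2.53 -0.38  0.04  2.53  2.22  1.88] [[-7.7, 7.7, -7.7], [9.4, -9.4, 0.0], [7.7, -7.7, -7.7], [-7.7, -7.7, -7.7], [13.3, 0.0, 0.0], [9.4, 9.4, 0.0], [13.3, 0.0, 0.0]]
[ 0.606 -0.002] [ 0.309 -0.054  0.851] [-2.53 -0.18  0.04  2.41  2.39  1.71] [[-7.7, 7.7, -7.7], [9.4, -9.4, 0.0], [7.7, -7.7, -7.7], [-7.7, -7.7, -7.7], [13.3, 0.0, 0.0], [9.4, 9.4, 0.0], [7.7, 7.7, -7.7]]
```

```bash
python3 -m crank '{"claw":[1,1,1,1,1,1,1,1],"delta_pos":[[0,13.3,0],[0,13.3,0],[0,13.3,0],[0,13.3,0],[0,13.3,0],[0,13.3,0],[0,13.3,0],[0,13.3,0]],"roll":[0,0,0,0,0,0,0,0]}'; python3 -c "
from sim import *
from cell import robot;q=robot.observe()['qpos'];print(q.tolist(),tilt(q))
for d in ([7.7,7.7,-7.7],[9.4,9.4,0],[0,9.4,-9.4],[7.7,-7.7,-7.7]):
  q2=call(q,[d]*8,.5,'B');print(d,tilt(q2),np.round(tool(q2)[0],3),np.round(q2,2))"
```

```text
time: 8.4
tool_pos: [-0.0307, -0.0936, 0.6736]
tool_rot: [3.116, -0.284, -0.225]
contact_force: [0.1, -1.2, 0.2]
opening: 0.0919
[1.126971296779698, -0.601879778108148, 0.9629648308835194, -0.6440297328126205, 2.65743911394105, 2.334885393863546] [ 0.281 -0.023]
[7.7, 7.7, -7.7] [ 0.371 -0.012] [-0.008 -0.127  0.705] [ 1.18 -0.58  0.84 -0.91  2.66  2.12]
[9.4, 9.4, 0] [0.366 0.01 ] [ 0.021 -0.19   0.629] [ 1.47 -0.77  1.13 -0.9   2.66  2.44]
[0, 9.4, -9.4] [ 0.355 -0.028] [-0.066 -0.131  0.685] [ 0.9  -0.66  0.88 -0.8   2.66  1.94]
[7.7, -7.7, -7.7] [ 0.313 -0.02 ] [0.123 0.059 0.787] [ 0.29 -0.13  0.31 -0.39  2.66  1.72]
```

Prediction and result agree closely (tilt 0.28), so I'll continue.

```bash
python3 -m crank '{"claw":[1,1,1,1,1,1,1,1],"delta_pos":[[7.7,7.7,-7.7],[7.7,7.7,-7.7],[7.7,7.7,-7.7],[7.7,7.7,-7.7],[7.7,7.7,-7.7],[7.7,7.7,-7.7],[7.7,7.7,-7.7],[7.7,7.7,-7.7]],"roll":[0,0,0,0,0,0,0,0]}'; cat > nxt.py <<'E'
from sim import *
import itertools
from multiprocessing import Pool
from cell import robot
def f(a):
    q,d=a;q2=call(q,[d]*8,.5,"B");return q2,d
def run():
    s=robot.observe();q=s['qpos'];print(q.round(3).tolist(),tilt(q))
    dd=[np.round(np.array(a)/np.linalg.norm(a)*13.3,1) for a in itertools.product([-1,0,1],repeat=3) if any(a)]
    with Pool() as p: o=p.map(f,[(q,d) for d in dd])
    o.sort(key=lambda x:-(tilt(x[0])[0]-.7*abs(tilt(x[0])[1])))
    for q2,d in o[:6]: print(d,tilt(q2),np.round(tool(q2)[0],3),np.round(q2,2))
if __name__=="__main__": run()
E
OMP_NUM_THREADS=1 python3 nxt.py
```

```text
time: 9.07
tool_pos: [-0.0122, -0.1097, 0.6931]
tool_rot: [3.122, -0.343, -0.222]
contact_force: [0.1, 0.1, 0.5]
opening: 0.0916
[1.183, -0.583, 0.895, -0.803, 2.657, 2.231] [ 0.337 -0.015]
[ 0.   9.4 -9.4] [ 0.417 -0.023] [-0.061 -0.161  0.711] [ 0.93 -0.64  0.76 -1.    2.66  1.75]
[ 7.7  7.7 -7.7] [ 0.398 -0.001] [-0.006 -0.136  0.72 ] [ 1.16 -0.57  0.77 -1.    2.66  2.  ]
[ 9.4  0.  -9.4] [ 0.409 -0.02 ] [ 0.032 -0.04   0.783] [ 1.   -0.31  0.46 -1.    2.66  1.82]
[7.7 7.7 7.7] [0.399 0.009] [ 0.062 -0.187  0.622] [ 1.66 -0.77  1.19 -0.96  2.66  2.58]
[ 0.  13.3  0. ] [ 0.398 -0.013] [-0.047 -0.209  0.657] [ 1.12 -0.77  0.97 -1.    2.66  1.96]
[13.3  0.   0. ] [0.404 0.025] [ 0.057 -0.115  0.693] [ 1.64 -0.57  0.95 -1.    2.66  2.51]
```

```bash
python3 -m crank '{"claw":[1,1,1,1,1,1,1,1],"delta_pos":[[9.4,0,-9.4],[9.4,0,-9.4],[9.4,0,-9.4],[9.4,0,-9.4],[9.4,0,-9.4],[9.4,0,-9.4],[9.4,0,-9.4],[9.4,0,-9.4]],"roll":[0,0,0,0,0,0,0,0]}';OMP_NUM_THREADS=1 python3 nxt.py
```

```text
time: 9.73
tool_pos: [0.0328, -0.0393, 0.777]
tool_rot: [3.118, -0.413, -0.221]
contact_force: [-0.3, 0.3, 0.1]
opening: 0.092
[1.057, -0.323, 0.501, -0.995, 2.657, 1.895] [ 0.401 -0.018]
[  0.  -13.3   0. ] [0.453 0.004] [0.106 0.222 0.725] [-1.13 -0.64  0.66  0.87  2.66  1.52]
[ 0.   0.  13.3] [ 0.439 -0.004] [ 0.069 -0.089  0.52 ] [ 1.78 -0.77  1.61 -0.63  2.41  3.11]
[ 0.   9.4 -9.4] [ 0.45  -0.021] [-0.038 -0.104  0.768] [ 0.77 -0.47  0.5  -1.    2.66  1.57]
[ 0.  -9.4 -9.4] [ 0.436 -0.003] [0.048 0.097 0.781] [-0.48 -0.4   0.43  0.22  2.66  1.53]
[ 9.4  0.  -9.4] [ 0.454 -0.033] [0.088 0.014 0.821] [ 0.73 -0.11  0.13 -1.    2.66  1.54]
[9.4 0.  9.4] [0.447 0.025] [ 0.088 -0.108  0.659] [ 1.9  -0.61  1.13 -0.99  2.66  2.8 ]
```

```bash
python3 -m crank '{"claw":[1,1,1,1,1,1,1,1],"delta_pos":[[9.4,0,-9.4],[9.4,0,-9.4],[9.4,0,-9.4],[9.4,0,-9.4],[9.4,0,-9.4],[9.4,0,-9.4],[9.4,0,-9.4],[9.4,0,-9.4]],"roll":[0,0,0,0,0,0,0,0]}';OMP_NUM_THREADS=1 python3 nxt.py
```

```text
time: 10.4
tool_pos: [0.0837, 0.016, 0.8169]
tool_rot: [3.107, -0.457, -0.219]
contact_force: [0.8, -0.1, 1.0]
opening: 0.0924
[0.786, -0.122, 0.173, -0.996, 2.657, 1.598] [ 0.442 -0.026]
[7.7 7.7 7.7] [ 0.471 -0.014] [ 0.06  -0.068  0.73 ] [ 1.35 -0.47  0.85 -1.    2.55  2.24]
[ 0.   9.4 -9.4] [ 0.481 -0.031] [-0.007 -0.066  0.802] [ 0.65 -0.34  0.31 -1.    2.66  1.44]
[  0.    0.  -13.3] [ 0.472 -0.024] [0.05  0.007 0.815] [ 0.31 -0.24  0.23 -0.61  2.66  1.5 ]
[-9.4  0.  -9.4] [ 0.473 -0.026] [-0.072  0.041  0.756] [-0.04 -0.54  0.54 -0.26  2.66  1.5 ]
[ 9.4 -9.4  0. ] [ 0.465 -0.015] [0.289 0.15  0.798] [ 0.59  0.19  0.04 -0.62  2.49  1.81]
[ 0.  13.3  0. ] [ 0.461 -0.01 ] [-0.021 -0.14   0.734] [ 0.97 -0.58  0.72 -1.    2.6   1.79]
```

```bash
cat > plan.py <<'E'
from sim import *
from cell import robot
ex=np.array([np.cos(-.237),np.sin(-.237),0]);ey=np.array([-ex[1],ex[0],0]);ez=np.array([0,0,1.])
kn=np.array([.5898,-.2593,.1057]); ax=-.6157*ex+.788*ez
def cur():
    s=robot.observe();return s['qpos'],np.array(s['tool_pos']),R.from_euler("xyz",s['tool_rot'])
def units(target):
    q,p,r=cur();return r.inv().apply(target-p)/.025
def grasp_tcp(r,pt,back=0):  # TCP so that grasp point at pt, backed off along tool z
    z=r.apply([0,0,1]);return pt+z*(.019-back)
E
python3 - <<'E'
from plan import *
np.set_printoptions(precision=3,suppress=True)
q,p,r=cur(); print("tool axes in console",[(np.array([a@ex,a@ey,a@ez])).round(3) for a in r.as_matrix().T])
T=grasp_tcp(r,kn,.16); print("pregrasp",T,units(T))
for first in ([9.4,-9.4,0],None):
    q=cur()[0]
    if first: q=call(q,[first]*8,.5,"B");print(tilt(q),tool(q)[0],q)
    for i in range(5):
        pp,rr=tool(q);u=rr.inv().apply(T-pp)/.025
        q=call(q,[u]*8,.5,"B");print(u,tilt(q),tool(q)[0],q,R.as_euler(tool(q)[1],"xyz"))
E
```

```text
tool axes in console [array([0.897, 0.016, 0.442]), array([ 0.003, -1.   ,  0.031]), array([ 0.442, -0.026, -0.897])]
pregrasp [ 0.53  -0.241  0.232] [ 7.314  5.135 29.862]
[ 0.465 -0.015] [0.289 0.15  0.798] [ 0.588  0.191  0.036 -0.617  2.488  1.809]
[ 0.806 12.567 26.283] [ 0.465 -0.015] [ 0.4   -0.029  0.539] [-0.261 -0.243  1.411 -0.004  1.49   1.533] [ 3.118 -0.484 -0.218]
[ 0.437  6.813 14.249] [ 0.465 -0.015] [ 0.51  -0.208  0.28 ] [-0.621  0.102  1.793  0.225  0.8    1.053] [ 3.118 -0.484 -0.218]
[0.068 1.059 2.215] [ 0.465 -0.015] [ 0.53  -0.241  0.232] [-0.656  0.212  1.8    0.277  0.695  0.965] [ 3.118 -0.484 -0.218]
[-0. -0.  0.] [ 0.465 -0.015] [ 0.53  -0.241  0.232] [-0.656  0.212  1.8    0.277  0.695  0.965] [ 3.118 -0.484 -0.218]
[-0. -0.  0.] [ 0.465 -0.015] [ 0.53  -0.241  0.232] [-0.656  0.212  1.8    0.277  0.695  0.965] [ 3.118 -0.484 -0.218]
[ 7.314  5.136 29.861] [ 0.442 -0.026] [ 0.266 -0.047  0.574] [-0.668 -0.468  1.414  0.165  1.762  1.197] [ 3.107 -0.457 -0.219]
[ 4.73   4.661 17.731] [ 0.442 -0.026] [ 0.452 -0.184  0.333] [-0.644 -0.053  1.794  0.183  0.974  1.084] [ 3.107 -0.457 -0.219]
[1.396 1.376 5.235] [ 0.442 -0.026] [ 0.53  -0.241  0.232] [-0.641  0.22   1.779  0.229  0.722  1.017] [ 3.107 -0.457 -0.219]
[-0. -0.  0.] [ 0.442 -0.026] [ 0.53  -0.241  0.232] [-0.641  0.22   1.779  0.229  0.722  1.017] [ 3.107 -0.457 -0.219]
[-0. -0.  0.] [ 0.442 -0.026] [ 0.53  -0.241  0.232] [-0.641  0.22   1.779  0.229  0.722  1.017] [ 3.107 -0.457 -0.219]
```

```bash
python3 -m crank '{"claw":[1,1,1,1,1,1,1,1],"delta_pos":[[9.4,-9.4,0],[9.4,-9.4,0],[9.4,-9.4,0],[9.4,-9.4,0],[9.4,-9.4,0],[9.4,-9.4,0],[9.4,-9.4,0],[9.4,-9.4,0]],"roll":[0,0,0,0,0,0,0,0]}'
python3 - <<'E'
from plan import *
np.set_printoptions(precision=3,suppress=True)
q,p,r=cur();print(q,tilt(q)); T=grasp_tcp(r,kn,.16);print(T)
for i in range(4):
    pp,rr=tool(q);u=rr.inv().apply(T-pp)/.025
    q=call(q,[u]*8,.5,"B");print(u,tilt(q),tool(q)[0],q)
T=grasp_tcp(r,kn,0)
for i in range(2):
    pp,rr=tool(q);u=rr.inv().apply(T-pp)/.025
    q=call(q,[u]*8,.5,"B");print(u,tilt(q),tool(q)[0],q)
E
```

```text
time: 11.07
tool_pos: [0.1568, 0.1345, 0.8027]
tool_rot: [3.091, -0.416, -0.221]
contact_force: [-0.2, -1.0, -0.2]
opening: 0.0917
[ 0.943  0.119  0.037 -0.996  2.657  1.782] [ 0.404 -0.045]
[ 0.536 -0.24   0.235]
[ 7.35   9.838 28.633] [ 0.404 -0.045] [ 0.319 -0.026  0.559] [-0.304 -0.34   1.387 -0.018  1.677  1.493]
[ 4.202  5.624 16.369] [ 0.404 -0.045] [ 0.481 -0.186  0.316] [-0.575  0.033  1.741  0.113  0.961  1.182]
[1.054 1.411 4.106] [ 0.404 -0.045] [ 0.536 -0.24   0.235] [-0.609  0.239  1.729  0.152  0.773  1.106]
[-0. -0.  0.] [ 0.404 -0.045] [ 0.536 -0.24   0.235] [-0.609  0.239  1.729  0.152  0.773  1.106]
[ 0.  -0.   6.4] [ 0.404 -0.045] [ 0.597 -0.262  0.088] [-0.577  0.532  1.739  0.206  0.47   1.061]
[ 0. -0.  0.] [ 0.404 -0.045] [ 0.597 -0.262  0.088] [-0.577  0.532  1.739  0.206  0.47   1.061]
```

```bash
OMP_NUM_THREADS=1 python3 nxt.py
```

```text
[0.943, 0.119, 0.037, -0.996, 2.657, 1.782] [ 0.404 -0.045]
[-9.4  0.  -9.4] [ 0.42  -0.009] [0.006 0.195 0.751] [ 1.77  0.05  0.45 -0.94  2.66  2.72]
[ 0.   9.4 -9.4] [ 0.449 -0.053] [ 0.067 -0.007  0.817] [ 0.69 -0.16  0.19 -1.    2.66  1.5 ]
[ 9.4 -9.4  0. ] [ 0.429 -0.028] [0.344 0.242 0.751] [ 0.71  0.33  0.04 -0.59  2.43  1.98]
[13.3  0.   0. ] [ 0.432 -0.037] [0.366 0.064 0.787] [ 0.13  0.21  0.04 -0.31  2.46  1.65]
[ 7.7 -7.7 -7.7] [ 0.426 -0.03 ] [0.237 0.204 0.783] [ 0.87  0.23  0.04 -0.79  2.55  1.94]
[-7.7 -7.7 -7.7] [ 0.416 -0.017] [0.029 0.301 0.745] [ 1.64  0.29  0.14 -1.    2.66  2.52]
```

```bash
python3 -m crank '{"claw":[1,1,1,1,1,1,1,1],"delta_pos":[[13.3,4,0],[13.3,4,0],[13.3,4,0],[13.3,4,0],[13.3,4,0],[13.3,4,0],[13.3,4,0],[13.3,4,0]],"roll":[0,0,0,0,0,0,0,0]}'
OMP_NUM_THREADS=1 python3 nxt.py
```

```text
time: 11.73
tool_pos: [0.2363, 0.0158, 0.8088]
tool_rot: [3.105, -0.394, -0.223]
contact_force: [0.7, 1.0, -0.4]
opening: 0.0917
[-0.197, 0.053, 0.037, -0.099, 2.657, 1.507] [ 0.384 -0.031]
[ 9.4 -9.4  0. ] [ 0.413 -0.018] [0.414 0.139 0.756] [ 0.32  0.31  0.04 -0.35  2.4   1.81]
[-7.7  7.7 -7.7] [ 0.425 -0.037] [ 0.04  -0.021  0.8  ] [ 0.74 -0.25  0.33 -0.93  2.66  1.63]
[13.3  0.   0. ] [ 0.416 -0.028] [ 0.426 -0.038  0.771] [-0.25  0.26  0.04 -0.03  2.41  1.52]
[ 7.7 -7.7 -7.7] [ 0.41  -0.021] [0.304 0.108 0.792] [ 0.34  0.18  0.04 -0.44  2.53  1.73]
[  0.    0.  -13.3] [ 0.417 -0.033] [0.158 0.045 0.816] [ 0.24 -0.04  0.1  -0.49  2.66  1.55]
[  0.  -13.3   0. ] [ 0.403 -0.014] [0.296 0.29  0.742] [ 0.87  0.35  0.04 -0.63  2.47  2.11]
```

```bash
python3 -m crank '{"claw":[1,1,1,1,1,1,1,1],"delta_pos":[[-4,0,-12],[-4,0,-12],[-4,0,-12],[-4,0,-12],[-4,0,-12],[-4,0,-12],[-4,0,-12],[-4,0,-12]],"roll":[0,0,0,0,0,0,0,0]}'
OMP_NUM_THREADS=1 python3 nxt.py
```

```text
time: 12.4
tool_pos: [0.1351, 0.0721, 0.8191]
tool_rot: [3.108, -0.453, -0.216]
contact_force: [1.0, 0.3, -0.5]
opening: 0.092
[0.809, 0.025, 0.036, -0.997, 2.657, 1.619] [ 0.438 -0.024]
[ 0.   9.4 -9.4] [ 0.478 -0.031] [ 0.032 -0.036  0.816] [ 0.66 -0.24  0.21 -1.    2.66  1.45]
[ 9.4 -9.4  0. ] [ 0.462 -0.01 ] [0.325 0.192 0.78 ] [ 0.63  0.26  0.04 -0.59  2.44  1.89]
[ 0.  13.3  0. ] [ 0.463 -0.014] [ 0.012 -0.096  0.762] [ 0.98 -0.46  0.62 -1.    2.59  1.81]
[13.3  0.   0. ] [ 0.465 -0.02 ] [0.343 0.012 0.806] [-0.12  0.15  0.04 -0.12  2.47  1.56]
[ 7.7 -7.7 -7.7] [ 0.46  -0.013] [0.215 0.155 0.805] [ 0.83  0.15  0.04 -0.83  2.56  1.83]
[-7.7  7.7 -7.7] [ 0.473 -0.033] [-0.044 -0.039  0.782] [ 0.38 -0.44  0.42 -0.7   2.66  1.47]
```

Tilt is 0.45 rad (26°), enough for the hood once the grip sits a few mm towards the head's front. Now down towards the pre-grasp.

```bash
python3 - <<'E'
from plan import *
np.set_printoptions(precision=3,suppress=True)
q,p,r=cur(); T=grasp_tcp(r,kn,.16);print(T)
for i in range(4):
    pp,rr=tool(q);u=rr.inv().apply(T-pp)/.025
    if i==0:u=np.array([2,4,12.5])
    q=call(q,[u]*8,.5,"B");print(u,tilt(q),tool(q)[0],q)
E
python3 -m crank '{"claw":[1,1,1,1,1,1,1,1],"delta_pos":[[2,4,12.5],[2,4,12.5],[2,4,12.5],[2,4,12.5],[2,4,12.5],[2,4,12.5],[2,4,12.5],[2,4,12.5]],"roll":[0,0,0,0,0,0,0,0]}'
python3 -c "
from plan import *
q,p,r=cur();print(q,tilt(q));print(units(grasp_tcp(r,kn,.16)))"
```

```text
[ 0.531 -0.241  0.232]
[ 2.   4.  12.5] [ 0.438 -0.024] [ 0.287 -0.074  0.563] [-0.725 -0.423  1.427  0.187  1.718  1.137]
[ 4.06   3.876 16.818] [ 0.438 -0.024] [ 0.47  -0.2    0.314] [-0.649  0.01   1.783  0.192  0.929  1.063]
[1.004 0.959 4.16 ] [ 0.438 -0.024] [ 0.531 -0.241  0.232] [-0.641  0.222  1.772  0.226  0.731  1.016]
[-0. -0.  0.] [ 0.438 -0.024] [ 0.531 -0.241  0.232] [-0.641  0.222  1.772  0.226  0.731  1.016]
time: 13.07
tool_pos: [0.1732, 0.014, 0.7638]
tool_rot: [3.068, -0.426, -0.197]
contact_force: [-0.4, -0.2, -0.4]
opening: 0.0919
[-0.38469542 -0.28849181  0.61577764  0.00717413  2.38224556  1.40507638] [ 0.415 -0.057]
[ 5.94605888  5.12374734 26.43325045]
```

```bash
python3 -m crank '{"claw":[1,1,1,1,1,1,1,1],"delta_pos":[[2.9,2.5,12.7],[2.9,2.5,12.7],[2.9,2.5,12.7],[2.9,2.5,12.7],[2.9,2.5,12.7],[2.9,2.5,12.7],[2.9,2.5,12.7],[2.9,2.5,12.7]],"roll":[0,0,0,0,0,0,0,0]}'
python3 -c "
from plan import *
q,p,r=cur();print(q,tilt(q));print(units(grasp_tcp(r,kn,.16)))"
```

```text
time: 13.73
tool_pos: [0.3481, -0.1086, 0.5077]
tool_rot: [3.067, -0.425, -0.197]
contact_force: [1.0, -0.5, 0.9]
opening: 0.0915
[-0.59572603 -0.30507517  1.51374229  0.09151115  1.51129096  1.20225066] [ 0.414 -0.058]
[ 3.08014744  2.59263467 13.6519274 ]
```

```bash
python3 -m crank '{"claw":[1,1,1,1,1,1,1,1],"delta_pos":[[2.8,2.6,12],[2.8,2.6,12],[2.8,2.6,12],[2.8,2.6,12],[2.8,2.6,12.7],[2.8,2.6,12.7],[2.8,2.6,12.7],[2.8,2.6,12.7]],"roll":[0,0,0,0,0,0,0,0]}'
python3 - <<'E'
from plan import *
from h import cam,proj,ray
import cv2
q,p,r=cur();print(q,tilt(q))
pt=kn-.008*r.apply([1,0,0])-.003*r.apply([0,0,1]);print(units(grasp_tcp(r,pt,.0)))
for n in("wrist","side"):
    c=cam(n);im=cv2.resize(c["img"],None,fx=1.4 if n=="wrist" else 1.4,fy=1.4)
    cv2.imwrite(f"pics/{n}_pre.png",im);print(n,proj(c,[kn,kn+.015*ax])*1.4)
E
```

```text
time: 14.4
tool_pos: [0.5198, -0.2329, 0.2524]
tool_rot: [3.067, -0.425, -0.197]
contact_force: [0.1, -0.6, 0.5]
opening: 0.0918
[-0.61095226  0.18353503  1.75299674  0.13777528  0.78975501  1.09608664] [ 0.413 -0.057]
[-4.59708963e-02  1.68138192e-03  7.22063790e+00]
wrist [[385.47111505 258.11683496]
 [386.62075605 268.92110669]]
side [[407.02304113 194.86010671]
 [411.77254206 190.84472882]]
```

View pics/wrist_pre.png

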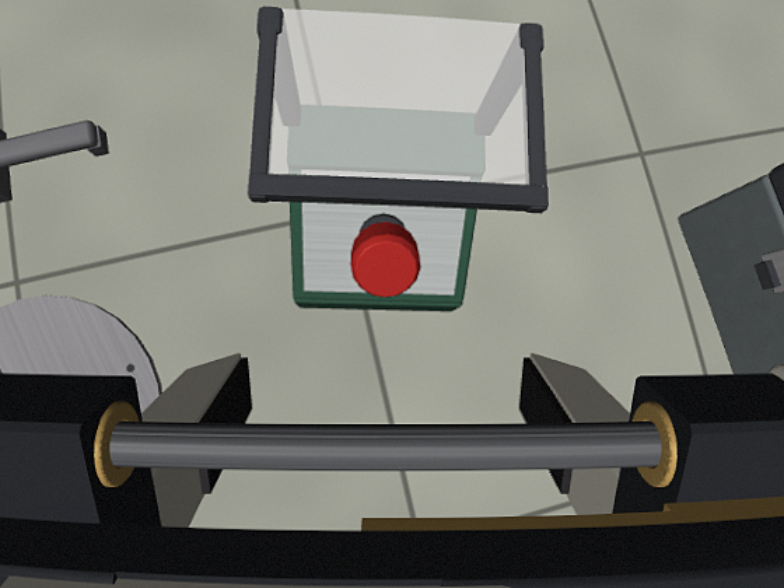

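View pics/side_pre.png

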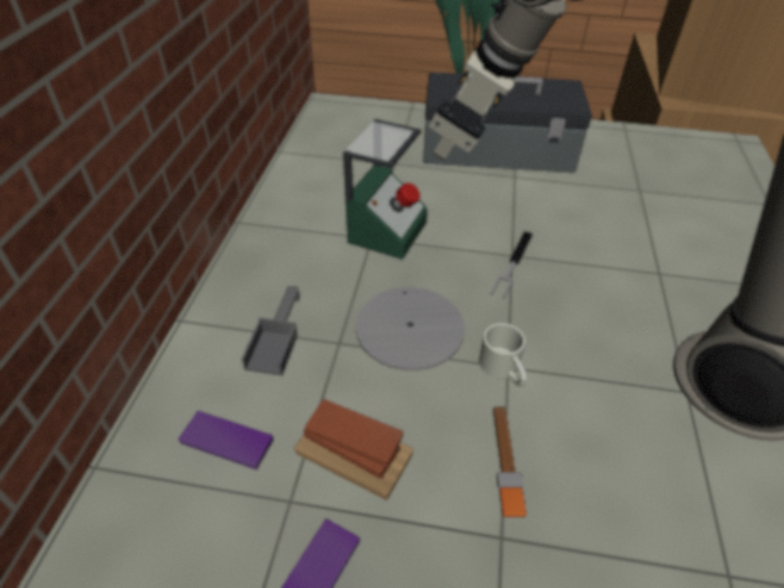

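The wrist view shows the knob face at (386,266), against a predicted (387,269), midway between the fingers. The hood's front edge is level just above it. I'm advancing in two steps along the tool axis.

```bash
python3 -m crank '{"claw":[1,1,1,1,1,1,1,1],"delta_pos":[[0,0,1],[0,0,2],[0,0,3],[0,0,4],[0,0,5],[0,0,5.6],[0,0,5.6],[0,0,5.6]],"roll":[0,0,0,0,0,0,0,0]}'
python3 - <<'E'
from plan import *
from h import cam,proj
import cv2
q,p,r=cur();print(q,tilt(q))
pt=kn-.008*r.apply([1,0,0])-.003*r.apply([0,0,1]);print(units(grasp_tcp(r,pt,.0)))
c=cam("wrist");cv2.imwrite("pics/wrist_n.png",cv2.resize(c["img"],None,fx=1.4,fy=1.4));print(proj(c,[kn,kn+.015*ax])*1.4)
E
```

```text
time: 15.17
tool_pos: [0.5734, -0.2534, 0.1272]
tool_rot: [3.068, -0.424, -0.197]
contact_force: [0.5, 1.2, -0.1]
opening: 0.0917
[-0.58266791  0.43519142  1.78154146  0.17817722  0.5097889   1.06319498] [ 0.413 -0.057]
[-0.04715236  0.02315997  1.71038548]
[[386.75447816 336.3669982 ]
 [388.78168528 360.31577746]]
```

View pics/wrist_n.png

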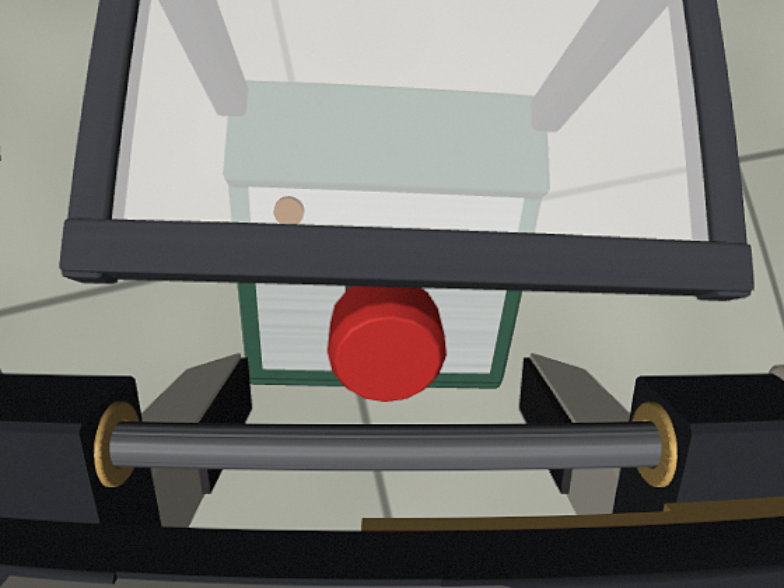

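The knob face is at (387,358), as predicted (389,360), and the hood's lower edge (row 290) is clear of the gripper body.

```bash
python3 -m crank '{"claw":[1,1,1,1,1,1,1,1],"delta_pos":[[0,0,0.4],[0,0,0.8],[0,0,1.2],[0,0,1.5],[0,0,1.7],[0,0,1.7],[0,0,1.7],[0,0,1.7]],"roll":[0,0,0,0,0,0,0,0]}' && python3 -m crank '{"claw":[0.3,0.3,0.3,0.3,0.3,0.3,0.3,0.3],"delta_pos":[[0,0,0],[0,0,0],[0,0,0],[0,0,0],[0,0,0],[0,0,0],[0,0,0],[0,0,0]],"roll":[0,0,0,0,0,0,0,0]}' 35
python3 - <<'E'
from plan import *
q,p,r=cur();print(r.inv().apply(ax)*24/25,r.inv().apply(ax*24/25*ax[2]))
E
```

```text
time: 15.88
tool_pos: [0.5899, -0.26, 0.0874]
tool_rot: [3.068, -0.423, -0.197]
contact_force: [0.5, -0.2, -0.0]
opening: 0.0917
time: 16.55
tool_pos: [0.5898, -0.2601, 0.0875]
tool_rot: [3.068, -0.423, -0.197]
contact_force: [-2.0, -4.8, -0.7]
opening: 0.0434
[-0.22754829  0.04483185 -0.93157929] [-0.17930805  0.0353275  -0.73408448]
```

Opening is 43.4 mm, so the 44 mm head is held. Pulling 24 mm along the knob axis.

```bash
python3 -m crank '{"claw":[0.3,0.3,0.3,0.3,0.3,0.3,0.3,0.3],"delta_pos":[[-0.04,0.01,-0.16],[-0.08,0.02,-0.32],[-0.12,0.02,-0.48],[-0.16,0.03,-0.64],[-0.2,0.04,-0.8],[-0.23,0.05,-0.93],[-0.23,0.05,-0.95],[-0.23,0.05,-0.95]],"roll":[0,0,0,0,0,0,0,0]}'
python3 - <<'E'
from h import *
for n in("side","top"):
    c=cam(n);b=blobs(hsvmask(c["img"],(0,190,80),(5,255,255)),20);print(n,[np.round(cv2.minAreaRect(x)[0],1) for x in b[:3]])
    if n=="side":cv2.imwrite("pics/side_p.png",cv2.resize(c["img"][80:200,230:370],None,fx=5,fy=5))
E
```

```text
time: 17.22
tool_pos: [0.5753, -0.2566, 0.1065]
tool_rot: [3.068, -0.424, -0.197]
contact_force: [5.8, -2.2, -5.7]
opening: 0.0437
side []
top []
```

View pics/side_p.png

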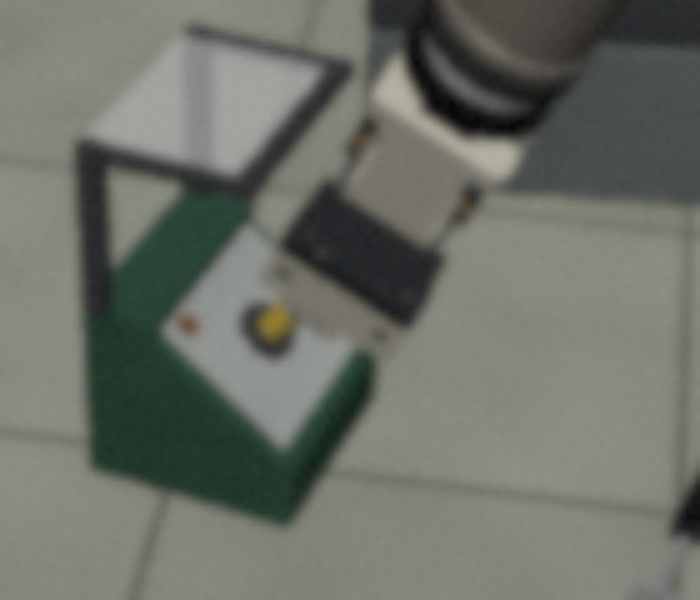

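The yellow band at (275,322) in the crop shows the knob is out. Releasing and backing off along the tool axis.

```bash
python3 -m crank '{"claw":[1,1,1,1,1,1,1,1],"delta_pos":[[0,0,0],[0,0,0],[0,0,0],[0,0,0],[0,0,0],[0,0,-1],[0,0,-2.6],[0,0,-4]],"roll":[0,0,0,0,0,0,0,0]}'
python3 - <<'E'
from h import *
from plan import *
c1=cam("side");c2=cam("top");P=[]
for c in(c1,c2):
    b=blobs(hsvmask(c["img"],(0,190,80),(5,255,255)),20);P.append(cv2.minAreaRect(b[0])[0] if b else None)
print(P, tri(c1,[P[0]],c2,[P[1]]) if all(P) else "", kn+.024*ax)
q,p,r=cur();print(p,q)
E
```

```text
time: 17.98
tool_pos: [0.5354, -0.2409, 0.198]
tool_rot: [3.069, -0.421, -0.197]
contact_force: [0.4, -1.5, 1.1]
opening: 0.0899
[(296.5, 134.5), (402.5577087402344, 202.7115478515625)] (array([ 0.57963806, -0.25589081,  0.12618301]), np.float64(0.010310319129509972)) [ 0.57543626 -0.25583059  0.124612  ]
[ 0.53738332 -0.24218721  0.20361849] [-0.60563516  0.2693989   1.79000844  0.15668071  0.65951138  1.07414514]
```

```bash
python3 - <<'E'
from plan import *
np.set_printoptions(precision=3,suppress=True)
q,p,r=cur()
for ph in (-1,-.5,0,.5,.8,1,1.2,1.5):
    y=(r*R.from_euler("z",np.deg2rad(6*ph))).apply([0,1,0]); print(ph,"jaw az-(-1.836)",np.arctan2(y[1],y[0])+1.836,"z",y[2])
r2=r
z=r.apply([0,0,1]);c=np.array([.586,.2345,.056]);c=c-z*0
pre=c-z*.09;print(pre,units(pre))
E
```

```text
-1 jaw az-(-1.836) 0.13303044343692227 z 0.11363525184842654
-0.5 jaw az-(-1.836) 0.08511646364101022 z 0.09206677547625242
0 jaw az-(-1.836) 0.03739510512585009 z 0.07024595047198091
0.5 jaw az-(-1.836) -0.01017883144288767 z 0.048232586200201905
0.8 jaw az-(-1.836) -0.038671533793965596 z 0.03495723201446303
1 jaw az-(-1.836) -0.057651325980621726 z 0.02608701976225407
1.2 jaw az-(-1.836) -0.07662232498652632 z 0.017205364880993376
1.5 jaw az-(-1.836) -0.10506888265023373 z 0.0038699506164244224
[0.55  0.249 0.137] [ -4.101 -19.382  -0.479]
```

```bash
python3 -m crank '{"claw":[1,1,1,1,1,1,1,1],"delta_pos":[[-2.5,-12.5,-1.5],[-2.5,-12.5,-1.5],[-2.5,-12.5,-1.5],[-2.5,-12.5,-1.5],[-2.5,-12.5,-1.5],[-2.5,-12.5,-1.5],[-2.5,-12.5,-1.5],[-2.5,-12.5,-1.5]],"roll":[1.2,1.2,1.2,1.2,1.2,1.2,1.2,1.2]}'
python3 - <<'E'
from plan import *
np.set_printoptions(precision=3,suppress=True)
q,p,r=cur();print(q,tilt(q))
z=r.apply([0,0,1]);c=np.array([.586,.2345,.056]);print(units(c-z*.1))
E
```

```text
time: 18.75
tool_pos: [0.5357, 0.0816, 0.1847]
tool_rot: [3.126, -0.429, -0.334]
contact_force: [0.2, -0.3, -1.3]
opening: 0.0918
[ 0.127  0.254  1.87  -0.331  0.663  2.261] [ 0.412 -0.056]
[-2.24  -6.511  0.534]
```

```bash
python3 -m crank '{"claw":[1,1,1,1,1,1,1,1],"delta_pos":[[-2.2,-6.5,0.5],[-2.2,-6.5,0.5],[-2.2,-6.5,0.5],[-2.2,-6.5,0.5],[-2.2,-6.5,0.5],[-2.2,-6.5,0.5],[-2.2,-6.5,0.5],[-2.2,-6.5,0.5]],"roll":[0,0,0,0,0,0,0,0]}'
python3 - <<'E'
from plan import *
from h import cam,proj
import cv2
np.set_printoptions(precision=3,suppress=True)
q,p,r=cur();print(q,tilt(q))
z=r.apply([0,0,1]);c=np.array([.586,.2345,.056]);print(units(c))
c=cam("wrist");cv2.imwrite("pics/wrist_t.png",cv2.resize(c["img"],None,fx=1.4,fy=1.4))
a=-.265;u=np.array([np.cos(a),np.sin(a),0]);v=np.array([-u[1],u[0],0]);C=np.array([.586,.2345,.065])
print(proj(c,[C]+[C+i*.0625*u+j*.026*v for i,j in((1,1),(1,-1),(-1,-1),(-1,1))])*1.4)
E
```

```text
time: 19.42
tool_pos: [0.5482, 0.2456, 0.1485]
tool_rot: [3.125, -0.429, -0.336]
contact_force: [-0.5, -0.1, 0.6]
opening: 0.0921
[ 0.457  0.441  1.696 -0.463  0.761  2.666] [ 0.412 -0.058]
[-0.105 -0.149  4.017]
[[378.325 300.093]
 [319.932 186.075]
 [418.534 179.129]
 [440.293 420.895]
 [335.421 429.366]]
```

View pics/wrist_t.png

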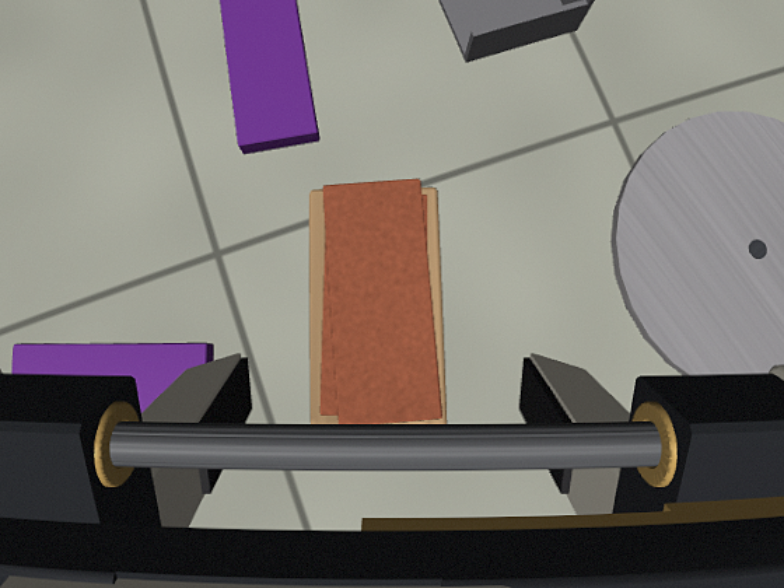

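The wrist view shows the terracotta tile's corners at (323,185), (420,179), (441,418) and (339,423), within 3-6 px of prediction. The purple slabs are well away and the second tile barely protrudes. Descending.

```bash
python3 - <<'E'
from h import *
c=cam("wrist");print(onz(c,[[757/1.4,249/1.4]],.04))
E
python3 -m crank '{"claw":[1,1,1,1,1,1,1,1],"delta_pos":[[-0.1,-0.1,1],[-0.1,-0.1,2],[-0.1,-0.1,2.8],[-0.1,-0.1,3.4],[-0.1,-0.1,3.8],[-0.1,-0.1,4],[-0.1,-0.1,4],[-0.1,-0.1,4]],"roll":[0,0,0,0,0,0,0,0]}' && python3 -m crank '{"claw":[0.3,0.3,0.3,0.3,0.3,0.3,0.3,0.3],"delta_pos":[[0,0,0],[0,0,0],[0,0,0],[0,0,0],[0,0,0],[0,0,0],[0,0,0],[0,0,0]],"roll":[0,0,0,0,0,0,0,0]}' 30
```

```text
[[0.54214532 0.00832415 0.04      ]]
time: 20.18
tool_pos: [0.586, 0.2345, 0.0572]
tool_rot: [3.126, -0.43, -0.336]
contact_force: [-0.3, -0.4, -0.8]
opening: 0.0918
time: 20.85
tool_pos: [0.5856, 0.2346, 0.0567]
tool_rot: [3.125, -0.429, -0.335]
contact_force: [-1.3, -1.0, 2.6]
opening: 0.0523
```

The opening of 52.3 mm matches the tile width. Lifting straight up 40 mm, gently at first.

```bash
python3 -m crank '{"claw":[0.3,0.3,0.3,0.3,0.3,0.3,0.3,0.3],"delta_pos":[[0.05,0,-0.11],[0.1,0,-0.22],[0.17,0,-0.36],[0.25,0,-0.55],[0.35,0,-0.76],[0.45,0,-0.98],[0.56,0,-1.2],[0.67,0,-1.45]],"roll":[0,0,0,0,0,0,0,0]}'
python3 - <<'E'
from h import *
from plan import *
q,p,r=cur();print(p,units(p+[0,0,.03]), units(np.array([.5425,.009,p[2]+.03])))
for n in("wrist","side"):
    c=cam(n);im=c["img"] if n=="wrist" else cv2.resize(c["img"][250:420,150:350],None,fx=3,fy=3)
    cv2.imwrite(f"pics/{n}_lift.png",im)
E
```

```text
time: 21.52
tool_pos: [0.5861, 0.2353, 0.0972]
tool_rot: [3.126, -0.429, -0.335]
contact_force: [-0.4, 1.0, -2.3]
opening: 0.0521
[0.58610945 0.23534332 0.097234  ] [ 0.4992488   0.01744772 -1.09107571] [ 1.70754724  9.13144048 -0.39244412]
```

View pics/wrist_lift.png

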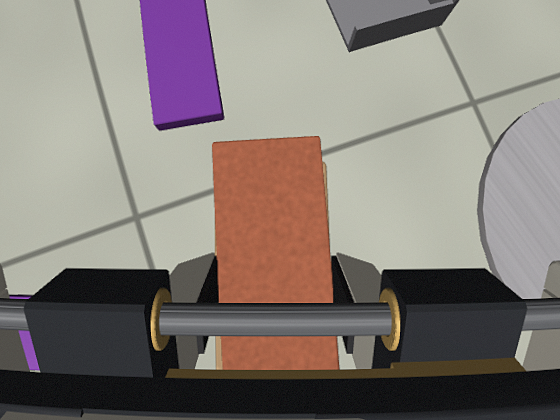

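View pics/side_lift.png

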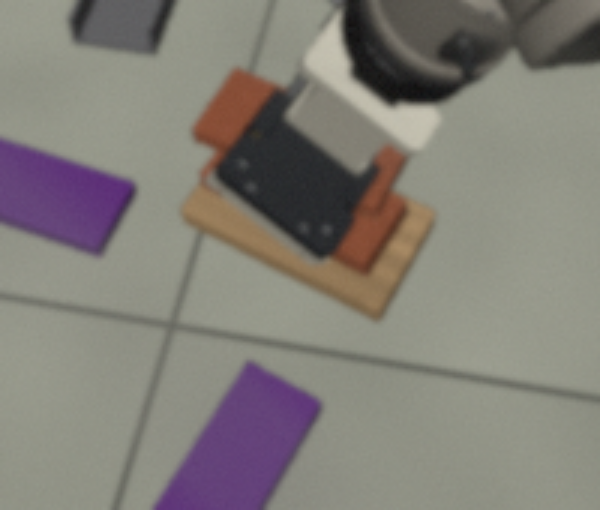

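The tile is lifted and the second tile stays on the trivet. I'll carry it over the turntable 30 mm higher.

```bash
python3 - <<'E'
from h import *
c=cam("wrist");P=onz(c,[[212,143],[320,137]],.1055);print(P,np.linalg.norm(P[0]-P[1]),(P.mean(0)-[.5861,.2353,.1055]),np.linalg.norm((P.mean(0)-[.5861,.2353,.1055])))
E
python3 -m crank '{"claw":[0.3,0.3,0.3,0.3,0.3,0.3,0.3,0.3],"delta_pos":[[0.4,0.6,-0.6],[0.7,1.8,-0.8],[0.9,3.2,-0.8],[1.1,4.7,-0.7],[1.3,6.2,-0.6],[1.5,7.5,-0.5],[1.6,8.5,-0.4],[1.7,9.1,-0.4]],"roll":[0,0,0,0,0,0,0,0]}'
python3 - <<'E'
from h import *
from plan import *
q,p,r=cur();print(p,units(np.array([.5425,.009,.1])),tilt(q))
c=cam("wrist");cv2.imwrite("pics/wrist_tt.png",c["img"])
E
```

```text
[[0.65531102 0.24348145 0.1055    ]
 [0.64098537 0.19374951 0.1055    ]] 0.051754131529472544 [ 6.20481926e-02 -1.66845196e-02 -1.38777878e-17] 0.06425224820662766
time: 22.33
tool_pos: [0.541, 0.0073, 0.126]
tool_rot: [3.124, -0.427, -0.337]
contact_force: [0.0, 0.4, -2.5]
opening: 0.052
[0.54099062 0.00726663 0.12600258] [-0.39995722 -0.10206498  0.95910574] [ 0.411 -0.058]
```

View pics/wrist_tt.png

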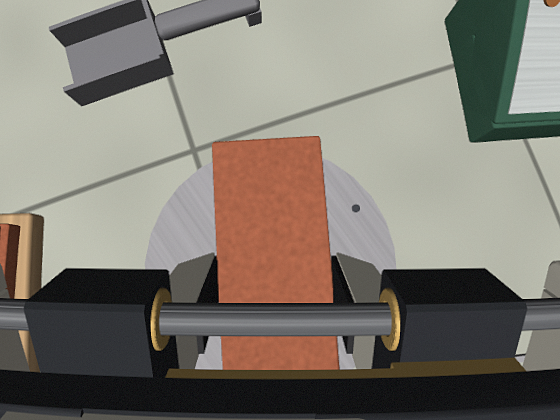

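The tile hasn't slipped: its front edge is at the same pixels, (212,143) and (320,137). Lowering to 8 mm above the platter, then slowly down.

```bash
python3 -m crank '{"claw":[0.3,0.3,0.3,0.3,0.3,0.3,0.3,0.3],"delta_pos":[[-0.2,-0.1,0.4],[-0.4,-0.1,0.9],[-0.6,-0.1,1.4],[-0.8,-0.12,1.85],[-1,-0.13,2.25],[-1.1,-0.13,2.45],[-1.15,-0.13,2.6],[-1.15,-0.13,2.6]],"roll":[0,0,0,0,0,0,0,0]}'
python3 -c "
from plan import *
q,p,r=cur();print(p,units(np.array([.5425,.009,.0472])))"
```

```text
time: 23.05
tool_pos: [0.5446, 0.0124, 0.0561]
tool_rot: [3.123, -0.426, -0.334]
contact_force: [0.7, -0.0, -2.2]
opening: 0.0519
[0.54464326 0.01239911 0.05610359] [-0.18030484  0.15091986  0.31206989]
```

```bash
python3 -m crank '{"claw":[0.3,0.3,0.3,0.3,0.3,0.3,0.3,0.3],"delta_pos":[[-0.06,0.1,0.05],[-0.1,0.15,0.1],[-0.12,0.15,0.14],[-0.14,0.15,0.18],[-0.15,0.15,0.22],[-0.17,0.15,0.26],[-0.18,0.15,0.3],[-0.18,0.15,0.3]],"roll":[0,0,0,0,0,0,0,0]}'
python3 -c "
from plan import *
q,p,r=cur();print(p,units(p-[0,0,.001]))"
```

```text
time: 23.72
tool_pos: [0.5445, 0.0102, 0.0521]
tool_rot: [3.119, -0.421, -0.335]
contact_force: [-0.0, -0.8, -1.8]
opening: 0.0521
[0.5444702  0.01017818 0.05205032] [-0.01635178 -0.00083108  0.0364956 ]
```

```bash
python3 - <<'E'
from plan import *
from h import cam
import cv2
s=robot.observe();print(s['qpos'],s['contact_force'],s['torque'])
c=cam("side");cv2.imwrite("pics/side_dn.png",cv2.resize(c["img"][150:330,200:420],None,fx=3.5,fy=3.3))
s=robot.observe();print(s['tool_pos'],s['contact_force'])
E
```

```text
[-0.03936852  0.47262051  2.02424088 -0.52860747  0.28303549  2.35379953] [-0.04560793 -0.77166045 -1.81653575] [0.18396533 0.42011231 0.00100032]
[0.54446896 0.01017417 0.05207535] [-0.37453293 -0.07556498 -2.27698228]
```

View pics/side_dn.png

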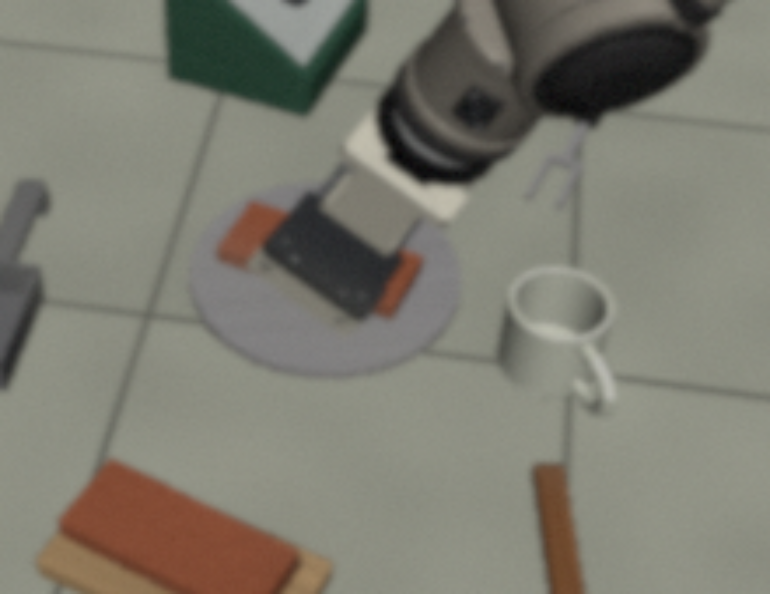

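```bash
python3 - <<'E'
from plan import *
np.set_printoptions(precision=3,suppress=True)
import sim
sim.lo[4]=.0
s=robot.observe();q0=s['qpos'];r=tool(q0)[1]
r=R.from_euler("xyz",[3.123,-.426,-.335])
for dx in(-.02,-.01,0,.01,.02):
  print(dx,[round(float(ik(q0,np.array([.5425+dx,.009+dy,.047]),r,.5)[4]),3) for dy in(-.02,-.01,0,.01,.02)])
sim.lo[4]=.283
# sim push down
u=[-.3,0,.8]
for u in([-.416*.25,0,.909*.25],[-.2,0,.45],[-.4,0,.9],[0,0,.4],[.3,0,.3],[-.6,0,.3]):
    q=call(q0,[u]*8,.5,"B");p,rr=tool(q);print(u,p,rr.as_euler("xyz"),q[4])
E
```

```text
-0.02 [0.213, 0.222, 0.232, 0.242, 0.253]
-0.01 [0.226, 0.235, 0.244, 0.254, 0.264]
0 [0.239, 0.248, 0.257, 0.266, 0.276]
0.01 [0.253, 0.261, 0.269, 0.278, 0.288]
0.02 [0.266, 0.274, 0.282, 0.291, 0.3]
[-0.104, 0, 0.22725] [0.545 0.011 0.048] [ 3.115 -0.417 -0.335] 0.2830000004506793
[-0.2, 0, 0.45] [0.546 0.011 0.043] [ 3.112 -0.414 -0.335] 0.28300000022973343
[-0.4, 0, 0.9] [0.548 0.013 0.034] [ 3.105 -0.406 -0.335] 0.2830000001148641
[0, 0, 0.4] [0.55  0.009 0.045] [ 3.115 -0.416 -0.335] 0.28300000037309325
[0.3, 0, 0.3] [0.554 0.007 0.048] [ 3.119 -0.421 -0.335] 0.2830032356023621
[-0.6, 0, 0.3] [0.537 0.016 0.044] [ 3.109 -0.411 -0.335] 0.2830000001668557
```

Joint 5 is at its lower limit (0.28), which stopped the descent 5 mm early. Placing about 8 mm further out needs almost no orientation change and stays well within the 30 mm.

```bash
python3 - <<'E'
from plan import *
q,p,r=cur();u=units(np.array([.551,.0115,.0476]));print(u)
import sim;sim.lo[4]=.283
qq=call(q,[u]*8,.5,"B");print(tool(qq)[0],tool(qq)[1].as_euler("xyz"))
E
```

```text
[ 0.13606389 -0.14178103  0.25394979]
[0.55112727 0.0115323  0.0477499 ] [ 3.11860927 -0.42086926 -0.33499979]
```

```bash
python3 -m crank '{"claw":[0.3,0.3,0.3,0.3,0.3,0.3,0.3,0.3],"delta_pos":[[0.08,-0.08,0.05],[0.12,-0.12,0.08],[0.13,-0.14,0.12],[0.13,-0.14,0.15],[0.13,-0.14,0.18],[0.13,-0.14,0.22],[0.13,-0.14,0.25],[0.13,-0.14,0.25]],"roll":[0,0,0,0,0,0,0,0]}'
python3 -c "
from plan import *
s=robot.observe();q,p,r=cur();print(p,q[4],s['contact_force'],s['torque'],units(p-[0,0,.001]))"
```

```text
time: 24.43
tool_pos: [0.5508, 0.0115, 0.0477]
tool_rot: [3.119, -0.421, -0.335]
contact_force: [0.5, -1.3, -2.1]
opening: 0.0518
[0.55084612 0.01151917 0.04773516] 0.2829883623032335 [ 0.48777085 -1.3080418  -2.06182066] [0.17602873 0.39854236 0.04281146] [-0.01633673 -0.00084292  0.03650206]
```

```bash
python3 -m crank '{"claw":[0.3,0.3,0.3,0.3,0.3,0.3,0.3,0.3],"delta_pos":[[0,0,0.01],[0,0,0.02],[0,0,0.03],[0,0,0.04],[0,0,0.05],[0,0,0.06],[0,0,0.06],[0,0,0.06]],"roll":[0,0,0,0,0,0,0,0]}'
python3 -c "
from plan import *
s=robot.observe();q,p,r=cur();print(p,q[4],s['contact_force'],s['torque'])"
```

```text
time: 25.1
tool_pos: [0.5516, 0.0114, 0.0468]
tool_rot: [3.118, -0.421, -0.335]
contact_force: [-0.6, -0.8, -0.6]
opening: 0.0519
[0.55164023 0.01142673 0.04682837] 0.2820866282024504 [-0.58975104 -0.83663018 -0.58206632] [ 0.20023649  0.35496902 -0.01557916]
```

The load is transferring to the platter (−2.1 → −0.6 N). A last touch down, then open gently.

```bash
python3 -m crank '{"claw":[0.3,0.3,0.58,0.62,0.66,0.7,0.8,0.8],"delta_pos":[[0,0,0.02],[0,0,0.02],[0,0,0.02],[0,0,0.02],[0,0,0.02],[0,0,0.02],[0,0,0.02],[0,0,0.02]],"roll":[0,0,0,0,0,0,0,0]}'
python3 -c "
from plan import *
s=robot.observe();q,p,r=cur();print(p,q[4],s['contact_force'],s['torque'],units(p+[0,0,.1]))"
```

```text
time: 25.77
tool_pos: [0.552, 0.0114, 0.0465]
tool_rot: [3.118, -0.421, -0.335]
contact_force: [-0.7, 0.3, -0.1]
opening: 0.0717
[0.55200118 0.0114146  0.0465127 ] 0.2820057787811595 [-0.71997848  0.27812729 -0.06347846] [0.12030592 0.24744625 0.03963178] [ 1.63318064  0.08521604 -3.65040535]
```

Released (opening 71.7 mm). I'll hold briefly, then rise straight up and check.

```bash
python3 -m crank '{"claw":[0.8,0.8,0.8,0.8,0.8,0.8,0.8,0.8],"delta_pos":[[0,0,0],[0,0,0],[0,0,0],[0,0,0],[0.2,0,-0.4],[0.6,0,-1.3],[1.1,0.05,-2.4],[1.6,0.08,-3.6]],"roll":[0,0,0,0,0,0,0,0]}'
python3 -m crank '{"claw":[0.5,0.2,0,0,0,0,0,0],"delta_pos":[[0,1,-1.5],[0,2.5,-2.5],[0,4,-3],[0,5.5,-3],[0,7,-3],[0,8,-3],[0,8.5,-3],[0,8.5,-3]],"roll":[0,0,0,0,0,0,0,0]}'
python3 - <<'E'
from h import *
from plan import *
np.set_printoptions(precision=4,suppress=True)
q,p,r=cur();print(p,q)
for n in("side","top"):
    c=cam(n);m=hsvmask(c["img"],(3,110,40),(14,255,220))
    for b in blobs(m,300)[:]:
        rc=cv2.minAreaRect(b)
        if 180<rc[0][0]<340 and 180<rc[0][1]<340: P=onz(c,[rc[0]],.055);B=onz(c,cv2.boxPoints(rc),.055);print(n,rc,P,[round(np.linalg.norm(B[i]-B[i-1]),3) for i in range(2)])
    b=blobs(hsvmask(c["img"],(0,190,80),(5,255,255)),20);print("red",[cv2.minAreaRect(x)[0] for x in b[:2]])
    cv2.imwrite(f"pics/{n}_pl.png",cv2.resize(c["img"],None,fx=1.4,fy=1.4))
E
```

```text
time: 26.43
tool_pos: [0.5509, 0.0118, 0.1451]
tool_rot: [3.118, -0.418, -0.335]
contact_force: [0.1, -0.4, 0.3]
opening: 0.0736
time: 27.1
tool_pos: [0.4508, -0.1791, 0.2183]
tool_rot: [3.118, -0.421, -0.339]
contact_force: [-0.6, 0.0, -0.2]
opening: 0.0245
[ 0.4508 -0.1791  0.2183] [-0.5881  0.0659  1.9943  0.1252  0.6701  1.2447]
side ((250.85548400878906, 314.7683410644531), (66.17078399658203, 29.123273849487305), 28.300758361816406) [[0.5869 0.2461 0.055 ]] [np.float64(0.128), np.float64(0.062)]
side ((287.7054748535156, 228.95205688476562), (53.95595932006836, 19.07770347595215), 20.556045532226562) [[0.5529 0.0161 0.055 ]] [np.float64(0.125), np.float64(0.059)]
red [(296.0000305175781, 134.5)]
top ((215.44520568847656, 211.97946166992188), (23.057106018066406, 46.93350601196289), 20.556047439575195) [[0.5878 0.233  0.055 ]] [np.float64(0.063), np.float64(0.129)]
top ((296.7646789550781, 221.94119262695312), (17.947635650634766, 44.141483306884766), 14.03624439239502) [[0.5546 0.0127 0.055 ]] [np.float64(0.048), np.float64(0.121)]
red [(402.0, 206.5)]
```

View pics/side_pl.png

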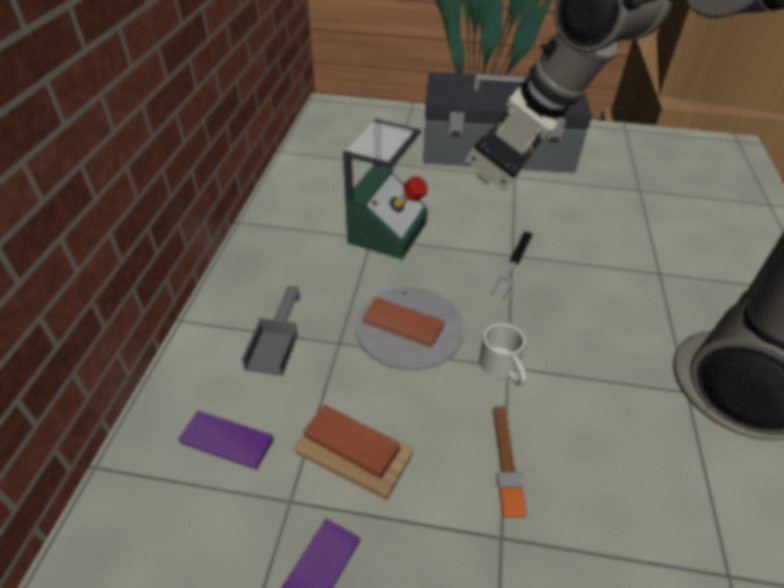

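View pics/top_pl.png

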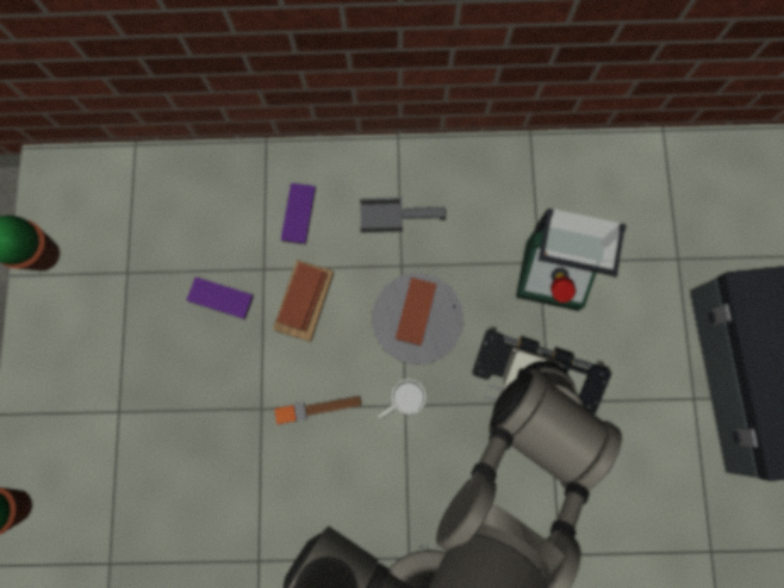

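The tile lies flat on the platter at about (0.553,0.014), 11 mm off centre. The knob is still out with its yellow band visible, and the other objects look unmoved. Next: line up with the knob face, fingers shut, with the earlier roll restored.

```bash
python3 - <<'E'
from plan import *
np.set_printoptions(precision=3,suppress=True)
q,p,r=cur();rt=r*R.from_euler("z",np.deg2rad(-7.2));z=r.apply([0,0,1]);b=rt.apply([1,0,0])
F=kn+.039*ax-.005*b;print(F,units(F-.05*z))
E
```

```text
[ 0.562 -0.253  0.134] [3.368 1.283 3.193]
```

```bash
python3 -m crank '{"claw":[0,0,0,0,0,0,0,0],"delta_pos":[[1,0.5,0],[2,1,0.5],[3,1.3,1],[3.4,1.3,1.7],[3.4,1.3,2.4],[3.4,1.3,3],[3.4,1.3,3.2],[3.4,1.3,3.2]],"roll":[-0.3,-0.6,-0.9,-1.2,-1.2,-1.2,-1.2,-1.2]}'
python3 - <<'E'
from plan import *
from h import cam,proj
import cv2
np.set_printoptions(precision=3,suppress=True)
q,p,r=cur();z=r.apply([0,0,1]);b=r.apply([1,0,0]);print(q)
F=kn+.039*ax-.005*b;print(units(F),units(F-.0225*ax),units(F-.026*ax))
c=cam("wrist");print(proj(c,[kn+.039*ax])*1.4);cv2.imwrite("pics/wrist_k2.png",cv2.resize(c["img"],None,fx=1.4,fy=1.4))
E
```

```text
time: 27.87
tool_pos: [0.5442, -0.2435, 0.1786]
tool_rot: [3.064, -0.411, -0.196]
contact_force: [-1.0, 0.3, -0.5]
opening: 0.0008
[-0.594  0.319  1.789  0.141  0.628  1.092]
[0.002 0.073 1.938] [0.226 0.027 2.808] [0.261 0.02  2.944]
[[389.564 321.756]]
```

View pics/wrist_k2.png

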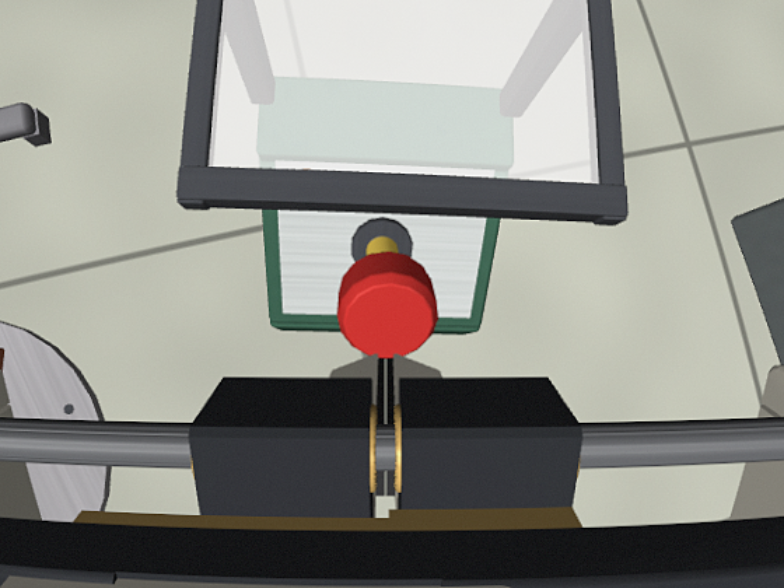

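The knob face is at (389,318), as predicted (390,322). Pushing in along the knob axis.

```bash
python3 -m crank '{"claw":[0,0,0,0,0,0,0,0],"delta_pos":[[0,0.06,0.8],[0,0.07,1.4],[0,0.07,1.8],[0.05,0.06,2.05],[0.1,0.05,2.3],[0.15,0.04,2.5],[0.2,0.03,2.7],[0.22,0.03,2.8]],"roll":[0,0,0,0,0,0,0,0]}'
python3 - <<'E'
from plan import *
from h import cam
import cv2
q,p,r=cur();z=r.apply([0,0,1]);b=r.apply([1,0,0])
F=kn+.039*ax-.005*b;print(p,units(F-.0225*ax),units(F-.024*ax),robot.observe()['contact_force'])
c=cam("side");cv2.imwrite("pics/side_push.png",cv2.resize(c["img"][80:200,230:370],None,fx=5,fy=5))
E
```

```text
time: 28.58
tool_pos: [0.5759, -0.2581, 0.1186]
tool_rot: [3.062, -0.415, -0.198]
contact_force: [-0.9, 0.7, 0.0]
opening: 0.0004
[ 0.57587404 -0.25808653  0.11859442] [-0.0612684  -0.08200284  0.04999975] [-0.04652476 -0.0851669   0.1080749 ] [-0.94590463  0.70151687  0.01234005]
```

View pics/side_push.png

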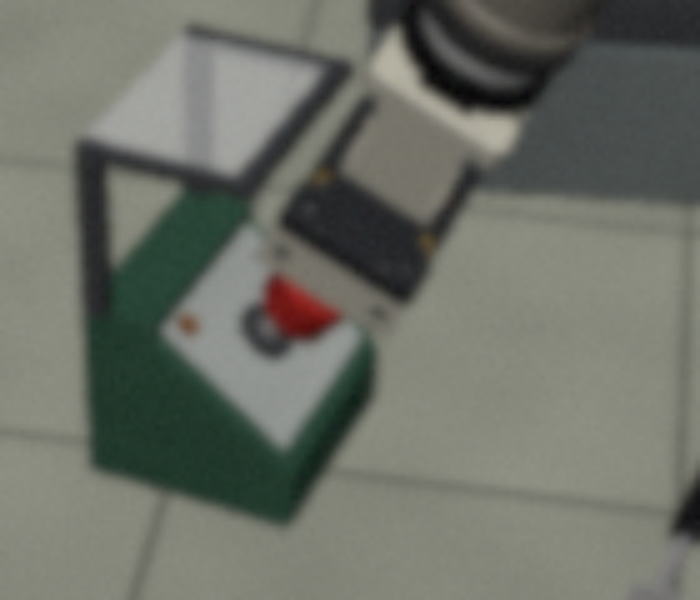

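The yellow band is gone and the force is near zero, so the detent drew it in. One small extra press to be sure, then back off and look.

```bash
python3 -m crank '{"claw":[0,0,0,0,0,0,0,0],"delta_pos":[[-0.04,0,0.06],[-0.04,0,0.1],[-0.04,0,0.1],[0,0,-0.5],[0,0,-1.5],[0,0,-3],[0,0,-4.5],[0,0,-6]],"roll":[0,0,0,0,0,0,0,0]}'
python3 -m crank '{"claw":[0,0,0,0,0,0,0,0],"delta_pos":[[-1,0,-1],[-2,0,-2],[-3,0,-3],[-4,0,-3],[-4.5,0,-3],[-5,0,-3],[-5,0,-3],[-5,0,-3]],"roll":[0,0,0,0,0,0,0,0]}'
python3 - <<'E'
from h import *
np.set_printoptions(precision=4,suppress=True)
c1=cam("side");c2=cam("top");P=[]
for n,c in(("side",c1),("top",c2)):
    b=blobs(hsvmask(c["img"],(0,200,80),(5,255,255)),20);P.append(cv2.minAreaRect(b[0])[0])
    for b in blobs(hsvmask(c["img"],(3,110,40),(14,255,220)),300):
        rc=cv2.minAreaRect(b)
        if 270<rc[0][0]<310 and 180<rc[0][1]<270: print(n,rc[0],onz(c,[rc[0]],.055))
    cv2.imwrite(f"pics/{n}_end.png",cv2.resize(c["img"],None,fx=1.4,fy=1.4))
print(P,tri(c1,[P[0]],c2,[P[1]]))
print(robot.observe()["tool_pos"],robot.observe()["contact_force"])
E
```

```text
time: 29.3
tool_pos: [0.5176, -0.234, 0.2569]
tool_rot: [3.063, -0.413, -0.198]
contact_force: [1.0, -0.7, -0.0]
opening: 0.0007
time: 29.97
tool_pos: [0.378, -0.2005, 0.2742]
tool_rot: [3.062, -0.415, -0.199]
contact_force: [1.1, -0.2, 0.5]
opening: 0.0004
side (287.6018371582031, 229.21495056152344) [[0.553  0.0169 0.055 ]]
top (296.82159423828125, 222.0826873779297) [[0.5542 0.0126 0.055 ]]
[(290.8000183105469, 138.89999389648438), (401.5, 202.5)] (array([ 0.5896, -0.259 ,  0.1069]), np.float64(8.615916723508254e-05))
[ 0.3788 -0.2007  0.2744] [-0.988   0.4988 -0.1034]
```

View pics/side_end.png

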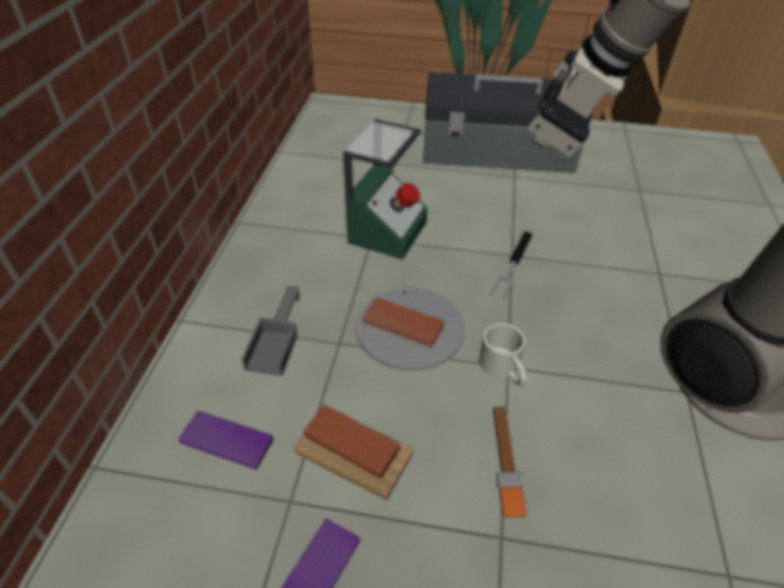

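View pics/top_end.png

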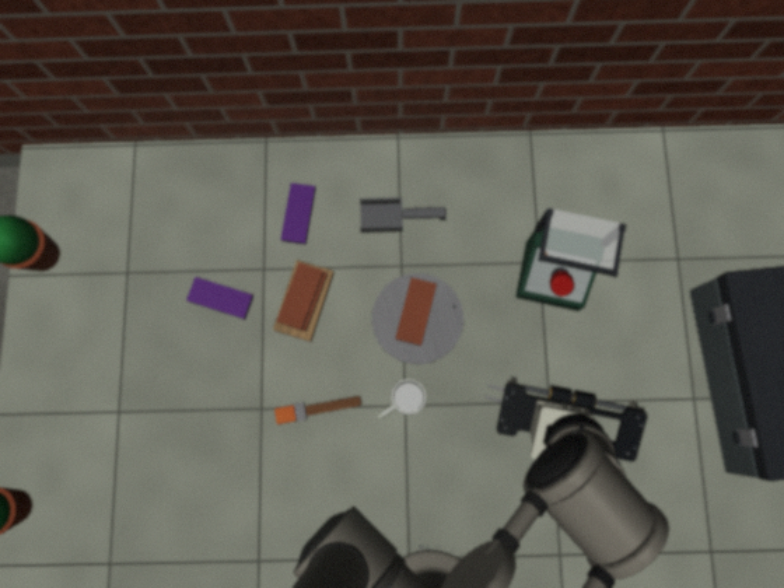

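The knob head is back at its starting pixels, the tile is unchanged on the platter, and the arm is clear of everything. Handing in.

```bash
python3 -c "
from cell import robot
print(robot.hand_in());s=robot.observe();print(s['time'],s['contact_force'])"
```

```text
the job is handed in; nothing more can be done
None
the job is handed in; nothing more can be done
```

I pulled the knob out, moved the top terracotta tile to the turntable while it was out, pushed the knob back in, and handed in at about 30 s. The hand-in reports no verdict.

- **Tool lean:** The moves offer no tilt. I leaned the tool about 0.43 rad by repeatedly commanding out-of-reach poses high up. That let me grip the knob from the front, clear of the hood, and I kept the lean for the rest of the job.
- **Knob out:** I gripped the head (opening 43 mm) and pulled 24 mm. The yellow band showed, both then and again after the tile was laid.
- **Tile:** I lifted only the top tile (opening 52 mm) and lowered it until the platter took its weight before releasing it. It looks flat and measures 11–14 mm from the platter's centre, against the 30 mm limit.
- **Knob in:** I pressed it with the fingers shut. The last pictures put the head within about 1 mm of its starting position, with no yellow band showing.
- **End state:** The arm stood clear with about 1 N on the force reading. By eye in the last pictures, the second and lowest tiles, cup, scoop, brush and fork look unmoved; I did not measure them.

**Deviations:**
- While building up the lean, joint 3 read 0.036 rad against its stated 0.04 limit.
- While lowering the tile, joint 5 stopped at its lower limit. I therefore set the tile down about 10 mm off centre instead of dead centre.
- The camera views differ by about 4 mm on the tile's position.

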